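# Open the shop's scent diffuser and turn it up

## Task

Open the scent diffuser standing under the brass rail: tip its loose lid up by the wooden fin, to a clear slant of 15 degrees or so with its back edge still resting on the tub, then draw it out from under the rail and lay it gently, flat and right way up, in the middle of the round cork mat, and let go. Then roll the orange thumbwheel inside the tub, its top towards the fin's side of the tub (the robot's side), all the way to its stop. Do not drop the lid, do not bump the rail, and leave the pumpkin, candle and figurine where they stand.

Things in the scene. Friction and masses are not known exactly. Their poses are not given: they have to be found in the camera images.
- tub_mouth (a point): White round scent diffuser tub, 120 mm across, 85 mm high, fixed to the table, wall 5 mm (inside 110 mm across). This point is the centre of its mouth, level with the rim (z = 85 mm). Its x axis points horizontally from the fin side (the robot's side) to the back, z up; its yaw is within 0.3 rad of the robot's x axis. Inside, 17 mm below the rim, is a black deck.
- lid_fin (a point): Centre of the wooden fin of the lid: an upright block 12 mm thick (along the lid's y), 28 mm long (along the lid's x), standing 34 mm above the lid's top. The point is 17 mm below the fin's top and 48 mm from the lid's centre towards -x of the lid. Axes are the lid's: x from the fin across the lid to its back edge, z up out of its top. At the start the lid sits on the tub, with its x axis within 0.1 rad of the tub's. Pinch the fin across its thickness.
- lid_center (a point): Centre of the blue lid's disc, half-way up its thickness: 124 mm across, 6 mm thick, with a skirt below, 105 mm across and 7 mm deep, that sits inside the tub's mouth with 2.5 mm play all round. About 0.2 kg. Axes as for lid_fin. Seated, this point is 3 mm above the rim; with the lid flat on the table it would be 10 mm above it (on the skirt).
- lid_back (a point): Point on the underside of the lid's disc at its back edge, opposite the fin, 62 mm from the lid's axis: the edge about which the lid tips up. Axes as for lid_fin.
- rail_mid (a point): Middle of the brass rail (bar 12 mm thick, 260 mm long, its centre line 240 mm above the table), lying along its own y axis, on two 10 mm posts 115 mm either side, with 38 mm round feet. Fixed. It crosses above the tub, 12 to 22 mm towards the robot from the tub's axis, so a tool that points straight down cannot reach the fin or the wheel: lean the tool back towards the robot, 20 to 50 degrees from vertical.
- mat_top (a point): Centre of the top of the round cork mat, 150 mm across, 5 mm thick (top at z = 5 mm), fixed, left or right of the tub.
- wheel_top (a point): Highest point of the orange thumbwheel inside the tub, at the tub's middle, 7 mm below the rim and 10 mm above the deck; fixed to the tub, axes as for tub_mouth. The wheel is 40 mm across and 14 mm wide, its axle level along the tub's y and 20 mm below this point; only its top shows through the deck. It has 18 ribs, 3.5 mm high, 20 degrees apart, that a fingertip catches.
- wheel (a joint): Angle of the thumbwheel, rad: grows as its top is rolled towards -x of the tub (towards the robot), up to a hard stop at 1.6; it stays where it is left and turns with about 1 N at its edge. It starts between 0 and 0.4.
- pumpkin: Small orange ceramic pumpkin, about 92 mm across and 61 mm high, loose, on the other side from the mat; origin at the centre of its underside. Must stay where it is.
- candle: Amber candle tin, 52 mm across, 55 mm high, loose, behind the tub; origin under its centre. Must stay where it is.
- figurine: White ball figurine on a stone foot, 52 mm across, 58 mm high, loose, behind the tub; origin under its centre. Must stay where it is.
Things that resemble listed ones, but are neither listed nor needed, are in the scene too. What is shaped like the part that bears lid_fin but green or purple is not meant.

How it is judged (in metres and radians):
On the way, in this order (a step that is already met when the one before it is completed fails the run):
1. the lid is tipped up at the fin by at least 10 degrees, its back edge still on the tub's rim (no more than 15 mm above it) (angle between lid_center's own z axis and vertical between 0.175 and 1.2 rad and z of lid_back in the frame of tub_mouth below 0.015 m and z of lid_fin in the frame of tub_mouth above 0.035 m and horizontal distance between lid_center and tub_mouth below 0.03 m), for 0.05 s.
2. the lid lies flat, right way up, on the mat and is let go (horizontal distance between lid_center and mat_top below 0.025 m and angle between lid_center's own z axis and vertical below 0.06 rad and height (world z) of lid_center below 0.019 m and contact force between lid and the fingers below 0.1 N and linear speed of lid below 0.02 m/s), for 0.2 s.
3. the thumbwheel is rolled to its stop (value of joint wheel above 1.45 rad), for 0.1 s.
At the end, for the whole second after the job is handed in: The thumbwheel stands at its stop (1.45 rad or more); the lid lies at rest flat (within 0.06 rad), right way up, on the cork mat, its centre within 25 mm of the mat's; pumpkin, candle and figurine are within 20 mm of where they stood (value of joint wheel above 1.45 rad and horizontal distance between lid_center and mat_top below 0.025 m and angle between lid_center's own z axis and vertical below 0.06 rad and height (world z) of lid_center below 0.019 m and linear speed of lid below 0.02 m/s and distance of each of pumpkin, candle, figurine from where it was at the start of the episode below 0.02 m); the robot touches nothing.
It fails at once if the lid is dropped or thrown (moves faster than 0.6 m/s while not held) (linear speed of lid above 0.6 m/s and contact force between lid and the fingers below 0.1 N).
It fails at once if the rail is bumped with more than 5 N (contact force between any of the arm, the fingers, lid and rail above 5 N).
It fails at once if pumpkin, candle or figurine is moved by more than 20 mm (distance of any of pumpkin, candle, figurine from where it was at the start of the episode above 0.02 m).
It also fails if it takes over 64 s, if anything falls off the work surface, if the arm or the gripper's body presses on something with over 40 N, if the wrist force passes 120 N, or if a joint passes its speed limit or range.

## Robot

A 7-joint arm with a two-finger parallel gripper is mounted at the origin on the work surface. World frame = base frame: x ahead of the robot, y to its left, z up, the work surface at z = 0. Lengths are in mm, angles in rad, forces in N, time in s.
With the tool pointing down it reaches from about 425 to 875 mm from the base axis. Payload 8.4 kg.
Tool frame: the origin (TCP) lies between the finger pads; the fingertips stand 19 mm ahead of it and the grasp point (between the pads) is the TCP; x points along the fingers, y is the direction in which the jaws open and shut, and the axes are right-handed (so a half turn about x gives the same grasp; the last joint's range is limited). The gripper opens to 87 mm and grips with 3 to 60 N. Pads are 19 mm wide; open, the fingers measure 117 mm over their backs; the gripper's body (75 mm by 190 mm) begins 51 mm behind the grasp point.
Start: joints at [1.16, 0.333, 0.04, 1.465, -0.013, 1.343, -0.059], TCP at [199.379, -618.637, 241.546] pointing down, gripper open.
Joint ranges: [-2.58, 2.58], [-0.38, 2.09], [-1.3, 1.39], [0.25, 2.4], [-1.5, 4.64], [0.08, 2.09], [-2.65, 2.65]. Speed limits (rad/s): [2.22, 2.22, 2.79, 2.79, 3.14, 3.14, 3.14].

## Interface

Orientations are given as a unit quaternion [w, x, y, z].
In Python, from bench import state, snapshot, job_done gives the robot as it stands.
- The arm moves only by the shell command python3 -m handwheel 'ROWS' [OPENING] [FORCE]. ROWS is JSON, a list of rows, each an object with "travel": the shift along the world's x, y, z in m, a list of three; "delta_rot": the turn, a rotation vector about the world's x, y, z in degrees, a list of three. A call has 1 to 20 rows; each row is the pose to reach, as a shift and turn from the pose commanded when the call began; what a row does not reach only later rows make up. A row lasts 1/12 s, in which the tool goes at most 41.7 mm and 7.16 degrees, less where a joint would pass 70% of its speed; a pose out of reach is approached as far as the arm can. A call with a gripper value outside its range is refused whole. OPENING is the gripper command: -1 is shut, 1 is fully open, values between are in proportion, set as the call begins (- or left out, the last holds). The fingers move at their own pace and stop on an object; FORCE is the grip in N (left out, the last holds). Time passes only in rows, so rows that repeat a pose let the fingers close. It gives the time, the measured TCP pose, the force and the opening at its end, in the units of the state.
- state(): the state, without advancing time (a new reading comes with each control period).
- snapshot(name): name is "scene" or "top" or "wrist"; returns a dict with "frame" (400x640x3 uint8, red, green, blue), "vfov" (degrees; the focal length in pixels is half the picture's height over the tangent of half this angle, whatever the lens; pixels are square), "cx", "cy" (the principal point, pixels), "D" ([k1, k2, p1, p2, k3] as OpenCV has them; the pictures are not rectified), "xyz" and "attitude" of the camera in the world. Camera axes: x right, y up, looking along -z (the intrinsics and any distortion apply to the point x, -y, -z); pixel columns grow to the right and rows downward; lengths in mm; the calibration is good to about 2 mm. A picture is of the moment at which its call begins. There is no depth.
- job_done(): hands the job in, once; it reports no verdict.
The state is a dict: "clock": time; "joint_positions": joint angles; "qvel": joint speeds; "joint_torque": joint torques, N m; "ee_pos": TCP position; "ee_rot": TCP orientation; "wrist_force": force on the tool from outside, world axes, zero at the start; "ft_torque": the same for the moment, N m; "grip_width": finger opening in mm.
Only numpy, scipy, OpenCV 4.12 (cv2) and the standard library are available. Lean on these libraries where they do the work, as an engineer would, in place of code of your own. Each camera call takes 0.05 s, during which the arm holds its last target. There are 200 camera calls.

## Working session

There is one attempt and no reset: what is moved stays moved. The work goes in short steps, Python scripts to look and compute and a shell command to move; the robot and the scene stay as the last step left them, time stands still between calls to the robot, and variables do not carry over. Pictures are saved under pics/ and viewed, about 8 in all and at most 12, crops included, and the job is handed in when it is done.

```bash
ls; mkdir -p pics; python3 - <<'E'
from bench import state,snapshot
import cv2,pickle
print(state())
d={}
for n in("scene","top"):
    s=snapshot(n);d[n]=s
    cv2.imwrite(f"pics/{n}0.png",s["frame"][:,:,::-1]);print(n,{k:v for k,v in s.items() if k!="frame"})
pickle.dump(d,open("s0.pkl","wb"))
E
```

```text
pics
{'clock': 0.0, 'joint_positions': array([ 1.15982185,  0.33387356,  0.03985387,  1.46629327, -0.01341362,
        1.34332334, -0.05849554]), 'qvel': array([ 9.83306825e-04,  8.22953535e-04,  1.50745360e-04, -1.25053537e-03,
        9.74849213e-05,  9.58469707e-04, -9.50708142e-04]), 'joint_torque': array([ 6.65774814e-05, -6.56349134e+01,  1.33564666e+00, -4.03807926e+01,
       -5.95064904e-02,  4.47189936e-02,  1.60487130e-04]), 'ee_pos': array([ 199.23420559, -618.2311118 ,  240.6723591 ]), 'ee_rot': array([-0.10921978, -0.69841144, -0.11034808,  0.69865285]), 'wrist_force': array([0.31789466, 0.51370262, 0.44680762]), 'ft_torque': array([0.02454599, 0.00678728, 0.01639507]), 'grip_width': 87.13793418700428}
scene {'vfov': 51.45587976277939, 'cx': 319.09020661918726, 'cy': 199.48420334558108, 'D': array([-0.08335121,  0.        ,  0.        ,  0.        ,  0.        ]), 'xyz': array([1151.24821094, -287.89184555, 1088.60751357]), 'attitude': array([0.8226978 , 0.24653003, 0.13966458, 0.49283373])}
top {'vfov': 47.11273828747985, 'cx': 313.8893358515596, 'cy': 199.12212387079342, 'D': array([-0.10247814,  0.        ,  0.        ,  0.        ,  0.        ]), 'xyz': array([ 461.68085691,  -12.17552888, 1300.15343125]), 'attitude': array([ 0.7069852 ,  0.05166756, -0.04990868, -0.70357055])}
```

View pics/scene0.png

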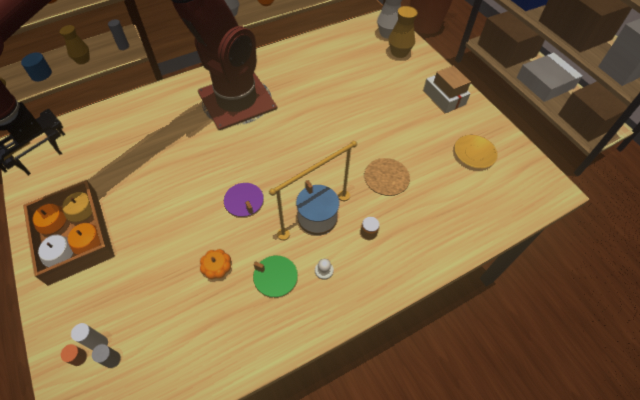

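View pics/top0.png

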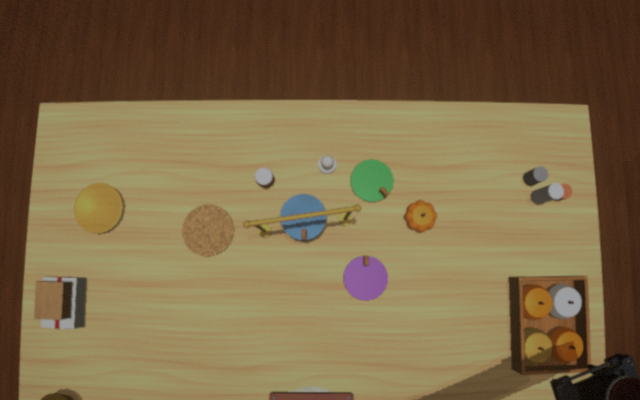

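The top view shows the blue lid on the tub at about (304,218) with its wooden fin at (304,236). The rail runs from (247,224) to (357,208), the mat is at (209,230), the pumpkin at (421,216), the candle at (264,177) and the figurine at (327,163). Three lids could be the one meant: green (372,181), purple (366,278) and blue (304,218). Only the blue one sits on the tub under the rail, so it is the one.

```bash
cat > h.py <<'E'
import numpy as np,cv2
from scipy.spatial.transform import Rotation as R
def rot(q): return R.from_quat(np.roll(q,-1))
def K(s):
    f=200/np.tan(np.radians(s["vfov"]/2)); return np.array([[f,0,s["cx"]],[0,f,s["cy"]],[0,0,1]])
def ray(s,p):
    u=cv2.undistortPoints(np.array(p,float).reshape(-1,1,2),K(s),s["D"])[:,0]
    return rot(s["attitude"]).apply(np.c_[u[:,0],-u[:,1],-np.ones(len(u))])
def plane(s,p,z):
    d=ray(s,p); return s["xyz"]+d*((z-s["xyz"][2])/d[:,2])[:,None]
def proj(s,P):
    c=rot(s["attitude"]).inv().apply(np.array(P,float).reshape(-1,3)-s["xyz"])
    return cv2.projectPoints(c*[1,-1,-1],np.zeros(3),np.zeros(3),K(s),s["D"])[0][:,0]
def mask(s,lo,hi,roi):
    h=cv2.cvtColor(s["frame"],cv2.COLOR_RGB2HSV); m=cv2.inRange(h,np.array(lo),np.array(hi))
    k=np.zeros_like(m); x0,y0,x1,y1=roi; k[y0:y1,x0:x1]=m[y0:y1,x0:x1]; return k
E
python3 - <<'E'
import pickle,cv2,numpy as np
from h import *
d=pickle.load(open("s0.pkl","rb"))
t,s=d["top"],d["scene"]
a=cv2.resize(t["frame"][150:260,230:370],None,fx=5,fy=5,interpolation=cv2.INTER_CUBIC)
b=cv2.resize(s["frame"][135:245,262:362],None,fx=5,fy=5,interpolation=cv2.INTER_CUBIC)
cv2.imwrite("pics/crop1.png",np.hstack([a[:,:400*1+0] if 0 else cv2.resize(a,(440,346)),cv2.resize(b,(314,346))])[:,:,::-1])
for n,q in d.items():
    h=cv2.cvtColor(q["frame"],cv2.COLOR_RGB2HSV)
    for p in ([(304,220),(304,236),(209,230),(300,216),(265,223)] if n=="top" else [(318,200),(309,186),(387,176),(315,168)]): print(n,p,h[p[1],p[0]])
E
```

```text
scene (318, 200) [104  96 133]
scene (309, 186) [ 14 160 139]
scene (387, 176) [ 16 143 171]
scene (315, 168) [ 19 155 125]
top (304, 220) [102  97 142]
top (304, 236) [ 15 150 126]
top (209, 230) [ 16 128 143]
top (300, 216) [ 23 146 157]
top (265, 223) [ 22 146 140]
```

View pics/crop1.png

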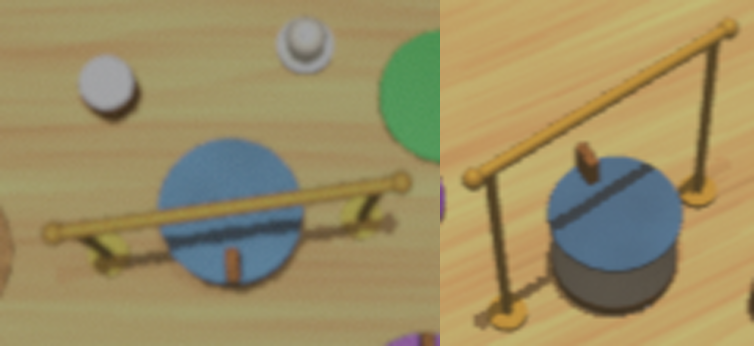

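The enlarged crop confirms the choice: blue lid on the white tub, brown fin towards the robot (about (304,235) in top), rail crossing above.

```bash
cat > m.py <<'E'
import pickle
from h import *
from scipy.optimize import least_squares
d=pickle.load(open("s0.pkl","rb")); t,s=d["top"],d["scene"]
def circ(q,m,z,r):
    c=max(cv2.findContours(m,0,1)[0],key=cv2.contourArea) if 0 else np.vstack([c for c in cv2.findContours(m,0,1)[0] if cv2.contourArea(c)>15])
    h=cv2.convexHull(c)[:,0]; P=plane(q,h,z)[:,:2]
    f=least_squares(lambda v:np.hypot(*(P-v[:2]).T)-v[2],[*P.mean(0),r],loss="soft_l1",f_scale=1.)
    return f.x,np.abs(f.fun).max()
B=((95,60,60),(115,255,255))
print("lid top",circ(t,mask(t,*B,(270,185,340,250)),91,62))
print("lid scn",circ(s,mask(s,*B,(280,160,350,240)),91,62))
for q,n,r in((t,"top",(296,226,313,246)),(s,"scene",(300,175,318,200))):
    m=mask(q,(4,110,50),(18,255,220),r)
    c=[c for c in cv2.findContours(m,0,1)[0] if cv2.contourArea(c)>5]
    for k in c: print("fin",n,cv2.boundingRect(k),cv2.minAreaRect(k),plane(q,[cv2.minAreaRect(k)[0]],122)[0].round(1))
# mat
import sys
for q,n,r in((t,"top",(175,195,242,262)),(s,"scene",(355,150,420,205))):
    fr=cv2.GaussianBlur(q["frame"],(5,5),0); m=mask({**q,"frame":fr},(0,0,0),(179,255,160 if n=="top" else 185),r)
    m=cv2.morphologyEx(m,cv2.MORPH_OPEN,np.ones((5,5)))
    print("mat",n,cv2.countNonZero(m),circ(q,m,5,75))
# rail ends from two views (ball ends)
def tri(pt,ps):
    a,b=t["xyz"],s["xyz"]; u=ray(t,[pt])[0];v=ray(s,[ps])[0]
    k=np.linalg.lstsq(np.c_[u,-v],b-a,rcond=None)[0]; P,Q=a+k[0]*u,b+k[1]*v
    return ((P+Q)/2).round(1),np.linalg.norm(P-Q).round(1)
S=110/346
e=[(230+x*S,150+y*S) for x,y in((53,232),(402,182))]
Ss=100/314
f=[(262+(x-440)*Ss,135+y*S) for x,y in((730,28),(472,178))]
for a,b in zip(e,f): print("rail",tri(a,b),plane(t,[a],240)[0],plane(s,[b],240)[0])
print("fin tri",tri((230+233*S,150+266*S),(262+(587-440)*Ss,135+163*S)))
for n,p in(("pump",(421,216)),("cand",(264,177)),("fig",(327,163))): print(n,plane(t,[p],50)[0].round())
E
python3 m.py
```

```text
lid top (array([589.27796532,  20.13406175,  59.79067063]), np.float64(1.4570196731422698))
lid scn (array([595.21945401,  21.53121253,  59.62029419]), np.float64(1.6674027456504987))
fin top (299, 230, 7, 13) ((302.0, 236.0), (12.0, 6.0), 90.0) [536.4  21.2 122. ]
fin scene (305, 180, 7, 13) ((308.48077392578125, 185.9038543701172), (12.551432609558105, 5.295135498046875), 78.69007110595703) [552.4  15.9 122. ]
mat top 2562 (array([558.68361111, 293.10642501,  81.60433886]), np.float64(3.37607008569492))
mat scene 1480 (array([564.94787243, 293.33473597,  78.11608926]), np.float64(2.8575890537274233))
rail (array([558.2, 149.6, 236.5]), np.float64(5.9)) [556.5876666  146.33741949 240.        ] [561.50395704 150.69746835 240.        ]
rail (array([ 596.2, -109.7,  237.4]), np.float64(4.6)) [ 595.05695255 -111.59073188  240.        ] [ 598.82660958 -108.1391245   240.        ]
fin tri (array([542.5,  18.9, 102.3]), np.float64(5.4))
pump [ 597. -304.   50.]
cand [704. 130.  50.]
fig [745. -45.  50.]
```

```bash
cat >> h.py <<'E'
def tool(yaw,lean,sgn=1):
    l=np.radians(lean); x=np.array([np.sin(l)*np.cos(yaw),np.sin(l)*np.sin(yaw),-np.cos(l)])
    y=sgn*np.array([-np.sin(yaw),np.cos(yaw),0]); return R.from_matrix(np.c_[x,y,np.cross(x,y)])
def go(st,pos,yaw,lean,sgn=1):
    D=tool(yaw,lean,sgn)*rot(st["ee_rot"]).inv()
    print("travel",((np.array(pos)-st["ee_pos"])/1000).round(4),"rot",D.as_rotvec(degrees=True).round(2))
E
python3 - <<'E'
from h import *; from bench import state
s=state(); print(rot(s["ee_rot"]).as_matrix().round(3))
for g in(1,-1): go(s,(440,20,230),0.05,45,g)
E
```

```text
[[-0.001  0.307 -0.952]
 [ 0.001 -0.952 -0.307]
 [-1.    -0.001  0.   ]]
travel [ 0.2407  0.6383 -0.0107] rot [-62.99 -11.63 153.34]
travel [ 0.2407  0.6383 -0.0107] rot [  8.04 -44.41 -14.25]
```

```bash
python3 -m handwheel '[{"travel":[0.12,0.2,0.02],"delta_rot":[0,0,0]},{"travel":[0.12,0.2,0.02],"delta_rot":[0,0,0]},{"travel":[0.12,0.2,0.02],"delta_rot":[0,0,0]},{"travel":[0.12,0.2,0.02],"delta_rot":[0,0,0]},{"travel":[0.12,0.2,0.02],"delta_rot":[0,0,0]},{"travel":[0.12,0.2,0.02],"delta_rot":[0,0,0]},{"travel":[0.24,0.638,0.02],"delta_rot":[8,-44.4,-14.25]},{"travel":[0.24,0.638,0.02],"delta_rot":[8,-44.4,-14.25]},{"travel":[0.24,0.638,0.02],"delta_rot":[8,-44.4,-14.25]},{"travel":[0.24,0.638,0.02],"delta_rot":[8,-44.4,-14.25]},{"travel":[0.24,0.638,0.02],"delta_rot":[8,-44.4,-14.25]},{"travel":[0.24,0.638,0.02],"delta_rot":[8,-44.4,-14.25]},{"travel":[0.24,0.638,0.02],"delta_rot":[8,-44.4,-14.25]},{"travel":[0.24,0.638,0.02],"delta_rot":[8,-44.4,-14.25]},{"travel":[0.24,0.638,0.02],"delta_rot":[8,-44.4,-14.25]},{"travel":[0.24,0.638,0.02],"delta_rot":[8,-44.4,-14.25]},{"travel":[0.24,0.638,0.02],"delta_rot":[8,-44.4,-14.25]},{"travel":[0.24,0.638,0.02],"delta_rot":[8,-44.4,-14.25]},{"travel":[0.24,0.638,0.02],"delta_rot":[8,-44.4,-14.25]},{"travel":[0.24,0.638,0.02],"delta_rot":[8,-44.4,-14.25]}]' 1 40
python3 - <<'E'
from h import *; from bench import *
import pickle
s=snapshot("wrist"); cv2.imwrite("pics/wrist1.png",s["frame"][:,:,::-1]); pickle.dump(s,open("w1.pkl","wb"))
st=state(); print(rot(st["ee_rot"]).as_matrix().round(3),st["ee_pos"],s["xyz"],rot(s["attitude"]).as_matrix().round(3))
print("lid",proj(s,[[592,21,91],[544,19,125],[577,20,240]]).round(),st["joint_positions"])
E
```

```text
clock: 1.77
ee_pos: [491.0, -100.6, 227.8]
ee_rot: [0.008, 0.92, 0.03, -0.39]
wrist_force: [-1.0, -1.1, -0.5]
grip_width: 87.1
[[ 0.694  0.067 -0.717]
 [ 0.054 -0.998 -0.042]
 [-0.718 -0.009 -0.696]] [492.10446115 -96.91892784 228.13889987] [ 446.84231271 -103.66715076  383.9555457 ] [[ 0.062  0.885 -0.462]
 [-0.998  0.051 -0.035]
 [-0.008  0.463  0.886]]
lid [[207. 196.]
 [185. 227.]
 [130. 106.]] [ 0.51978899 -0.38044825 -0.19613734  2.39701785 -0.76142434  0.50106225
 -0.63295129]
```

View pics/wrist1.png

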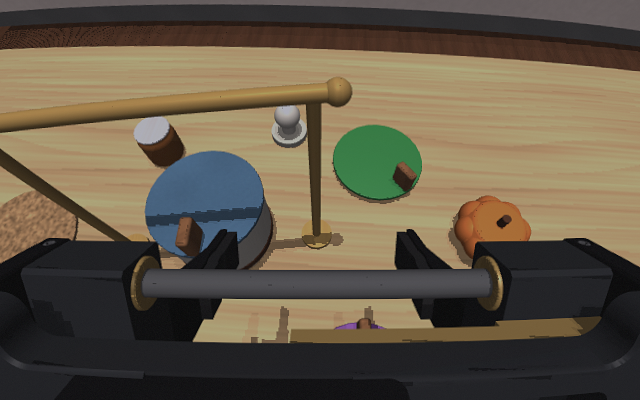

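The wrist view shows the blue lid (205,195), its wooden fin about (188,235), the rail above it, and the purple and green decoys to the side. The arm stopped at its minimum reach, with joint 2 and joint 4 at their limits, so I will lean less.

```bash
cat > m2.py <<'E'
import pickle,sys
from m import circ,mask
from h import *
s=pickle.load(open("w1.pkl","rb"))
m=mask(s,(95,60,60),(115,255,255),(120,130,290,290)); print("lid w",circ(s,m,91,62))
m=mask(s,(0,90,30),(15,255,220),(165,205,210,262))
m=cv2.morphologyEx(m,cv2.MORPH_OPEN,np.ones((3,3)))
c=max(cv2.findContours(m,0,1)[0],key=cv2.contourArea)
print("fin",cv2.boundingRect(c),cv2.boxPoints(cv2.minAreaRect(c)).round(),cv2.contourArea(c))
# predicted fin corners for hypothesised positions
for (x,y,a) in((544,19,.05),(544,22,.05),(540,19,.05),(544,19,.15)):
    P=[[x+i*14*np.cos(a)-j*6*np.sin(a),y+i*14*np.sin(a)+j*6*np.cos(a),z] for z in(91,125) for i,j in((-1,-1),(-1,1),(1,1),(1,-1))]
    print((x,y,a),proj(s,P).round().astype(int).tolist())
f=s["frame"][150:270,140:300]; cv2.imwrite("pics/wcrop.png",cv2.resize(f,None,fx=5,fy=5,interpolation=cv2.INTER_CUBIC)[:,:,::-1])
E
python3 m2.py | tail -6
```

```text
[205. 220.]
 [197. 257.]] 725.0
(544, 19, 0.05) [[202, 255], [189, 254], [195, 227], [207, 227], [189, 243], [175, 242], [182, 213], [195, 213]]
(544, 22, 0.05) [[199, 254], [186, 254], [192, 227], [204, 227], [186, 242], [172, 242], [179, 212], [192, 213]]
(540, 19, 0.05) [[201, 259], [188, 258], [194, 231], [206, 231], [188, 247], [174, 247], [181, 217], [194, 217]]
(544, 19, 0.15) [[203, 254], [191, 255], [193, 228], [205, 227], [191, 242], [177, 243], [180, 213], [193, 212]]
```

View pics/wcrop.png

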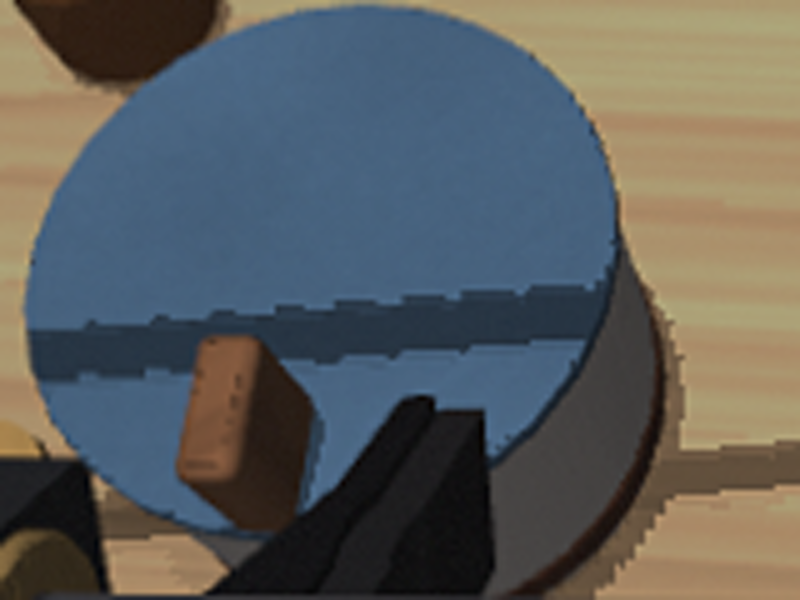

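Enlarged, the fin's top face has its corners at image (175,244), (189,245), (181,217) and (192,217).

```bash
python3 m2.py | sed -n '/lid w/p'; python3 - <<'E'
import pickle
from h import *; from bench import state
s=pickle.load(open("w1.pkl","rb"))
P=plane(s,[(175.4,244),(188.6,245),(180.6,217.2),(191.6,217.2)],125)
print(P.round(1),P.mean(0)); f,b=P[:2].mean(0),P[2:].mean(0); print("yaw",np.arctan2(*(b-f)[[1,0]]))
st=state()
for p in((505,18,190),(541,18,190),(541,18,150),(541,18,116)): go(st,p,.07,40,-1)
E
```

```text
lid w (array([588.25383719,  23.38141693,  60.90742615]), np.float64(0.8145165808370081))
[[528.2  23.8 125. ]
 [528.1  12.1 125. ]
 [553.2  25.6 125. ]
 [553.8  15.6 125. ]] [540.83165088  19.28985491 125.        ]
yaw 0.10396364292562088
travel [ 0.0129  0.1149 -0.0381] rot [-0.82  4.04  0.17]
travel [ 0.0489  0.1149 -0.0381] rot [-0.82  4.04  0.17]
travel [ 0.0489  0.1149 -0.0781] rot [-0.82  4.04  0.17]
travel [ 0.0489  0.1149 -0.1121] rot [-0.82  4.04  0.17]
```

```bash
python3 -m handwheel '[{"travel":[0.005,0.112,-0.04],"delta_rot":[-0.8,4,1.2]},{"travel":[0.005,0.112,-0.04],"delta_rot":[-0.8,4,1.2]},{"travel":[0.005,0.112,-0.04],"delta_rot":[-0.8,4,1.2]},{"travel":[0.005,0.112,-0.055],"delta_rot":[-0.8,4,1.2]},{"travel":[0.005,0.112,-0.055],"delta_rot":[-0.8,4,1.2]},{"travel":[0.005,0.112,-0.055],"delta_rot":[-0.8,4,1.2]}]' 1 40
python3 - <<'E'
from h import *; from bench import *
import pickle
s=snapshot("wrist"); cv2.imwrite("pics/wrist2.png",s["frame"][:,:,::-1]); pickle.dump(s,open("w2.pkl","wb"))
st=state(); print(st["ee_pos"],rot(st["ee_rot"]).as_matrix().round(3),st["joint_positions"].round(2))
go(st,(541,19,116),.09,40,-1)
E
```

```text
clock: 2.32
ee_pos: [505.4, 6.3, 177.7]
ee_rot: [0.016, 0.903, 0.036, -0.427]
wrist_force: [-0.4, -1.3, 0.1]
grip_width: 86.9
[505.54200864   5.52835104 178.30854919] [[ 0.633  0.077 -0.77 ]
 [ 0.05  -0.997 -0.058]
 [-0.772 -0.001 -0.635]] [ 0.85 -0.38 -0.79  2.4  -0.83  0.43 -0.83]
travel [ 0.0355  0.0135 -0.0623] rot [-0.04 -0.56  0.76]
```

View pics/wrist2.png

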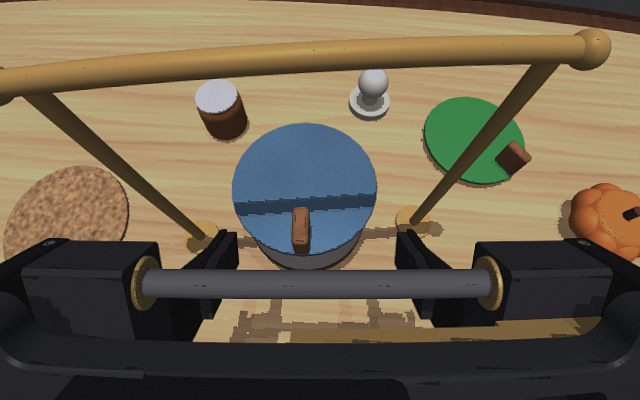

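The fin's top is at (301,212–250), with clear space between the fingers and the rail well ahead of the gripper.

```bash
python3 -m handwheel '[{"travel":[0.01,0.012,-0.015],"delta_rot":[0,-0.5,0.8]},{"travel":[0.018,0.0135,-0.03],"delta_rot":[0,-0.5,0.8]},{"travel":[0.018,0.0135,-0.03],"delta_rot":[0,-0.5,0.8]},{"travel":[0.018,0.0135,-0.03],"delta_rot":[0,-0.5,0.8]}]' 1 40
python3 - <<'E'
from h import *; from bench import *
import pickle
s=pickle.load(open("w2.pkl","rb")); print(plane(s,[(293.5,249),(308,249),(295,210),(309,210),(301,229)],125).round(1))
st=state(); print(st["ee_pos"],st["joint_positions"].round(2))
go(st,(541,19,116),.09,40,-1)
E
```

```text
clock: 2.7
ee_pos: [523.6, 19.6, 148.6]
ee_rot: [0.018, 0.905, 0.042, -0.423]
wrist_force: [-0.0, 0.2, -0.1]
grip_width: 87.1
[[523.7  23.9 125. ]
 [524.5  14.3 125. ]
 [551.4  25.8 125. ]
 [552.1  16.  125. ]
 [537.9  20.3 125. ]]
[523.58284378  19.56301705 148.60073728] [ 1.05 -0.32 -1.03  2.4  -1.02  0.35 -0.65]
travel [ 0.0174 -0.0006 -0.0326] rot [-0.13 -0.08 -0.09]
```

```bash
python3 -m handwheel '[{"travel":[0.008,0,-0.016],"delta_rot":[0,0,0]},{"travel":[0.016,0,-0.032],"delta_rot":[0,0,0]},{"travel":[0.016,0,-0.032],"delta_rot":[0,0,0]},{"travel":[0.016,0,-0.032],"delta_rot":[0,0,0]}]' 1 40
python3 -m handwheel '[{"travel":[0,0,0],"delta_rot":[0,0,0]},{"travel":[0,0,0],"delta_rot":[0,0,0]},{"travel":[0,0,0],"delta_rot":[0,0,0]},{"travel":[0,0,0],"delta_rot":[0,0,0]},{"travel":[0,0,0],"delta_rot":[0,0,0]},{"travel":[0,0,0],"delta_rot":[0,0,0]},{"travel":[0,0,0],"delta_rot":[0,0,0]},{"travel":[0,0,0],"delta_rot":[0,0,0]},{"travel":[0,0,0],"delta_rot":[0,0,0]},{"travel":[0,0,0],"delta_rot":[0,0,0]}]' -1 50
python3 -c "
from bench import *;s=state();print(s['ee_pos'],s['joint_positions'].round(2),s['wrist_force'],s['ft_torque'],s['grip_width'])"
```

```text
clock: 3.03
ee_pos: [539.3, 19.9, 116.4]
ee_rot: [0.018, 0.905, 0.042, -0.423]
wrist_force: [-0.7, 0.9, 0.4]
grip_width: 87.2
clock: 3.87
ee_pos: [539.9, 20.2, 116.7]
ee_rot: [0.019, 0.905, 0.042, -0.422]
wrist_force: [-0.1, 0.3, -0.2]
grip_width: 28.7
[539.91944256  20.19588605 116.7010991 ] [ 1.14 -0.15 -1.18  2.39 -0.97  0.18 -0.65] [-0.1061645   0.34342734 -0.16819981] [-0.07194854  0.7750667  -0.01599121] 28.704348657032334
```

```bash
python3 -m handwheel '[{"travel":[0,0,0],"delta_rot":[0,0,0]},{"travel":[0,0,0],"delta_rot":[0,0,0]},{"travel":[0,0,0],"delta_rot":[0,0,0]},{"travel":[0,0,0],"delta_rot":[0,0,0]},{"travel":[0,0,0],"delta_rot":[0,0,0]},{"travel":[0,0,0],"delta_rot":[0,0,0]}]' -1 50
python3 - <<'E'
from h import *;from bench import state
s=state();print(s['ee_pos'],s['wrist_force'].round(2),s['ft_torque'].round(3),s['grip_width'])
# tipping poses about back edge
yaw=.09; x=np.array([np.cos(yaw),np.sin(yaw),0]); y=np.array([-np.sin(yaw),np.cos(yaw),0])
fin=np.array([539.8,20,108]); back=fin+110*x; back[2]=85
p=s["ee_pos"]
for a in(3,6,9,12,15):
    r=R.from_rotvec(np.radians(a)*y); print(a,((r.apply(p-back)+back-p)/1000).round(4),(a*y).round(2))
E
```

```text
clock: 4.37
ee_pos: [539.9, 20.3, 116.7]
ee_rot: [0.019, 0.905, 0.042, -0.422]
wrist_force: [0.8, 0.5, -0.9]
grip_width: 11.8
[539.91123534  20.27395218 116.7052928 ] [ 0.76  0.49 -0.94] [0.018 0.775 0.047] 11.833045944862484
3 [0.0018 0.0002 0.0057] [-0.27  2.99  0.  ]
6 [0.0039 0.0004 0.0113] [-0.54  5.98  0.  ]
9 [0.0063 0.0006 0.0168] [-0.81  8.96  0.  ]
12 [0.009  0.0008 0.0221] [-1.08 11.95  0.  ]
15 [0.0119 0.0011 0.0274] [-1.35 14.94  0.  ]
```

```bash
python3 -m handwheel '[{"travel":[0.0018,0.0002,0.0057],"delta_rot":[-0.27,2.99,0]},{"travel":[0.0018,0.0002,0.0057],"delta_rot":[-0.27,2.99,0]},{"travel":[0.0039,0.0004,0.0113],"delta_rot":[-0.54,5.98,0]},{"travel":[0.0039,0.0004,0.0113],"delta_rot":[-0.54,5.98,0]},{"travel":[0.0063,0.0006,0.0168],"delta_rot":[-0.81,8.96,0]},{"travel":[0.0063,0.0006,0.0168],"delta_rot":[-0.81,8.96,0]},{"travel":[0.009,0.0008,0.0221],"delta_rot":[-1.08,11.95,0]},{"travel":[0.009,0.0008,0.0221],"delta_rot":[-1.08,11.95,0]},{"travel":[0.0119,0.0011,0.0274],"delta_rot":[-1.35,14.94,0]},{"travel":[0.0119,0.0011,0.0274],"delta_rot":[-1.35,14.94,0]},{"travel":[0.0119,0.0011,0.0274],"delta_rot":[-1.35,14.94,0]},{"travel":[0.0119,0.0011,0.0274],"delta_rot":[-1.35,14.94,0]}]' -1 50
python3 - <<'E'
from h import *; from bench import *
a=snapshot("wrist");b=snapshot("scene")
cv2.imwrite("pics/tip.png",np.hstack([a["frame"][60:300,150:500],cv2.resize(b["frame"][125:245,250:370],(240,240))])[:,:,::-1])
s=state();print(s['ee_pos'],rot(s["ee_rot"]).as_matrix().round(3),s['wrist_force'].round(2),s['ft_torque'].round(3),s['grip_width'],s['joint_positions'].round(2))
E
```

```text
clock: 5.37
ee_pos: [551.1, 22.8, 143.2]
ee_rot: [0.023, 0.843, 0.041, -0.537]
wrist_force: [1.5, 0.7, -0.7]
grip_width: 11.3
[551.07417026  22.09786364 143.42292443] [[ 0.421  0.093 -0.902]
 [ 0.042 -0.996 -0.083]
 [-0.906 -0.003 -0.423]] [-0.52  0.49 -0.77] [0.129 0.436 0.121] 12.058987865033052 [ 1.21 -0.01 -1.3   2.14 -0.02  0.57 -1.55]
```

View pics/tip.png

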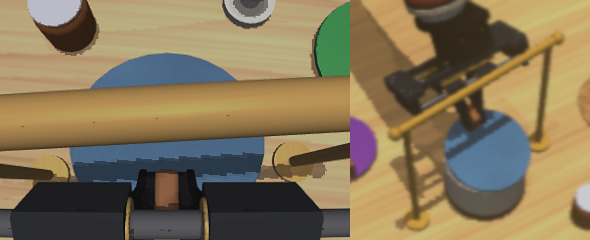

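The lid is tipped about 15° with its back edge on the tub (fin held between the fingers, rail clear of the gripper body). Next I draw it out, back and up.

```bash
python3 -m handwheel '[{"travel":[-0.008,0,0.005],"delta_rot":[0,0,0]},{"travel":[-0.016,-0.001,0.01],"delta_rot":[0,0,0]},{"travel":[-0.024,-0.002,0.015],"delta_rot":[0,0,0]},{"travel":[-0.032,-0.003,0.02],"delta_rot":[0,0,0]},{"travel":[-0.040,-0.004,0.026],"delta_rot":[-0.2,2,0]},{"travel":[-0.048,-0.004,0.034],"delta_rot":[-0.4,4,0]},{"travel":[-0.056,-0.005,0.042],"delta_rot":[-0.5,6,0]},{"travel":[-0.064,-0.006,0.050],"delta_rot":[-0.7,8,0]},{"travel":[-0.072,-0.007,0.058],"delta_rot":[-0.9,10,0]},{"travel":[-0.072,-0.007,0.058],"delta_rot":[-0.9,10,0]},{"travel":[-0.072,-0.007,0.058],"delta_rot":[-0.9,10,0]}]' -1 50
python3 - <<'E'
from h import *; from bench import *
s=state();print(s['ee_pos'],rot(s["ee_rot"]).as_matrix().round(3),s['wrist_force'].round(2),s['ft_torque'].round(3),s['grip_width'],s['joint_positions'].round(2))
E
```

```text
clock: 6.38
ee_pos: [480.0, 14.5, 201.9]
ee_rot: [0.027, 0.793, 0.037, -0.608]
wrist_force: [0.5, 0.4, -2.2]
grip_width: 11.5
[479.99273497  14.46043028 201.86888332] [[ 0.259  0.092 -0.962]
 [ 0.026 -0.996 -0.088]
 [-0.966 -0.002 -0.26 ]] [ 0.5   0.39 -2.19] [-0.042  0.439 -0.031] 11.507196563567888 [ 1.14 -0.27 -1.08  2.07 -0.33  0.95 -1.27]
```

```bash
python3 -m handwheel '[{"travel":[-0.01,-0.001,0.005],"delta_rot":[-0.2,2,0]},{"travel":[-0.02,-0.002,0.01],"delta_rot":[-0.4,4,0]},{"travel":[-0.03,-0.003,0.017],"delta_rot":[-0.5,6,0]},{"travel":[-0.04,-0.004,0.024],"delta_rot":[-0.7,8,0]},{"travel":[-0.045,-0.004,0.03],"delta_rot":[-0.9,10,0]},{"travel":[-0.045,-0.004,0.03],"delta_rot":[-0.9,10,0]},{"travel":[-0.045,-0.004,0.03],"delta_rot":[-0.9,10,0]}]' -1 50
python3 - <<'E'
from h import *; from bench import *
s=state();print(s['ee_pos'],rot(s["ee_rot"]).as_matrix().round(3),s['wrist_force'].round(2),s['joint_positions'].round(2))
yaw=.55
c=np.array([562,293]);f=c-48*np.array([np.cos(yaw),np.sin(yaw)]);print("fin at mat",f)
for p,l in(((380,225,230),5),((430,245,200),20),((*f,110),40),((*f,46),40)): go(s,p,yaw,l,-1)
E
```

```text
clock: 6.97
ee_pos: [435.2, 10.7, 231.4]
ee_rot: [0.03, 0.737, 0.035, -0.675]
wrist_force: [0.0, 0.1, -1.4]
grip_width: 11.2
[435.1720473   10.67974224 231.35694859] [[ 0.087  0.092 -0.992]
 [ 0.012 -0.996 -0.091]
 [-0.996 -0.004 -0.088]] [ 0.05  0.08 -1.36] [ 1.16 -0.26 -1.08  1.99 -0.27  1.21 -1.31]
fin at mat [521.07882294 267.91101301]
travel [-0.0552  0.2143 -0.0014] rot [-0.2  -0.04 26.23]
travel [-0.0052  0.2343 -0.0314] rot [  4.57 -14.4   26.05]
travel [ 0.0859  0.2572 -0.1214] rot [ 10.94 -33.53  25.34]
travel [ 0.0859  0.2572 -0.1854] rot [ 10.94 -33.53  25.34]
```

```bash
python3 -m handwheel '[{"travel":[-0.001,0.018,0],"delta_rot":[0,0,2]},{"travel":[-0.002,0.036,0],"delta_rot":[0,0,4]},{"travel":[-0.004,0.054,0],"delta_rot":[0,0,6.5]},{"travel":[-0.008,0.075,0],"delta_rot":[0,0,9]},{"travel":[-0.013,0.097,0],"delta_rot":[0,0,12]},{"travel":[-0.018,0.118,0],"delta_rot":[0,0,15]},{"travel":[-0.026,0.138,0],"delta_rot":[0,0,17]},{"travel":[-0.034,0.159,0],"delta_rot":[0,0,19.5]},{"travel":[-0.042,0.179,0],"delta_rot":[0,0,22]},{"travel":[-0.050,0.195,0],"delta_rot":[0,0,24]},{"travel":[-0.058,0.212,0],"delta_rot":[0,0,26]},{"travel":[-0.058,0.212,0],"delta_rot":[0,0,26]},{"travel":[-0.058,0.212,0],"delta_rot":[0,0,26]}]' -1 50
python3 - <<'E'
from h import *; from bench import *
s=state();print(s['ee_pos'],rot(s["ee_rot"]).as_matrix().round(3),s['wrist_force'].round(2),s['joint_positions'].round(2))
yaw=.55
for p,l in(((430,223,200),20),((521,268,110),40)): go(s,p,yaw,l,-1)
w=snapshot("wrist"); cv2.imwrite("pics/w3.png",w["frame"][:,:,::-1])
E
```

```text
clock: 8.05
ee_pos: [375.8, 224.4, 231.8]
ee_rot: [0.183, 0.709, 0.201, -0.651]
wrist_force: [0.1, 0.0, -1.1]
grip_width: 11.7
[375.78729397 224.37103065 231.79620321] [[ 0.072  0.523 -0.849]
 [ 0.047 -0.852 -0.521]
 [-0.996 -0.002 -0.086]] [ 0.09  0.04 -1.07] [ 0.82 -0.34 -1.19  1.98 -0.36  1.23 -1.27]
travel [ 0.0542 -0.0014 -0.0318] rot [  7.79 -12.9   -0.06]
travel [ 0.1452  0.0436 -0.1218] rot [ 18.25 -29.94  -0.07]
```

View pics/w3.png

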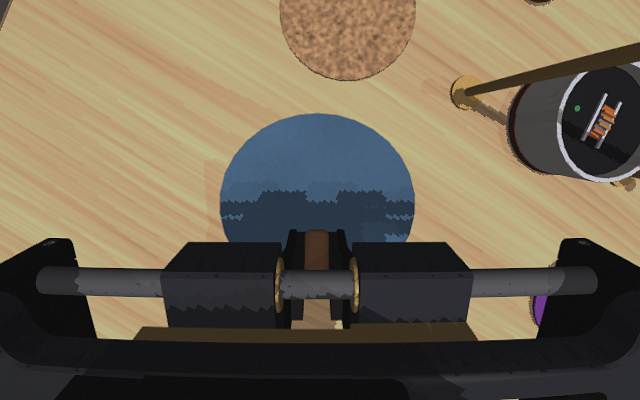

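The wrist view shows the lid held at a slant (blue, 220–414 × 113–245), the mat ahead (347,15), and the open tub's wheel about (600,122).

```bash
python3 - <<'E'
from h import *; from bench import *
import pickle
from scipy.optimize import least_squares
w=snapshot("wrist"); pickle.dump(w,open("w3.pkl","wb")); st=state()
T=rot(st["ee_rot"]); L=T*tool(0,40,-1).inv()  # lid rot (rigid)
fin=st["ee_pos"]+L.apply([0,0,-8.6]); c=fin+L.apply([48,0,-17])
th=np.linspace(0,2*np.pi,73)
P=c+L.apply(np.c_[62*np.cos(th),62*np.sin(th),0*th]); q=proj(w,P); print("pred lid: top row",q[:,1].min(),"cols",q[:,0].min(),q[:,0].max())
print("lid z axis",L.as_matrix()[:,2])
fr=w["frame"].astype(int); 
# mat edge: sample by hsv
h=cv2.cvtColor(cv2.GaussianBlur(w["frame"],(7,7),0),cv2.COLOR_RGB2HSV)
m=np.zeros((400,640),np.uint8); m[:100,265:435]=((h[...,2]<185)&(h[...,1]>0))[:100,265:435]*255
print(h[30,347],h[95,300],h[50,240])
c0=max(cv2.findContours(cv2.morphologyEx(m,2,np.ones((7,7))),0,1)[0],key=cv2.contourArea)
pts=np.array([p for p in c0[:,0] if p[1]>3]); print(cv2.boundingRect(c0))
P=plane(w,pts,5)[:,:2]
f=least_squares(lambda v:np.hypot(*(P-v).T)-75,[562,293],loss="soft_l1"); print("mat",f.x,np.abs(f.fun).mean())
E
```

```text
pred lid: top row 115.09522483936385 cols 219.84910613977172 418.8684553387326
lid z axis [0.49190175 0.29719673 0.81835614]
[ 15 109 180] [ 21  87 188] [ 24  79 188]
(276, 0, 141, 83)
mat [555.93220813 297.11354489] 0.7268128380677548
```

```bash
python3 -m handwheel '[{"travel":[0.014,0.005,-0.008],"delta_rot":[1.8,-3,0]},{"travel":[0.028,0.009,-0.018],"delta_rot":[3.7,-6,0]},{"travel":[0.042,0.014,-0.03],"delta_rot":[5.5,-9,0]},{"travel":[0.056,0.018,-0.042],"delta_rot":[7.3,-12,0]},{"travel":[0.07,0.023,-0.054],"delta_rot":[9.1,-15,0]},{"travel":[0.085,0.028,-0.066],"delta_rot":[11,-18,0]},{"travel":[0.1,0.033,-0.08],"delta_rot":[12.8,-21,0]},{"travel":[0.115,0.037,-0.095],"delta_rot":[14.6,-24,0]},{"travel":[0.128,0.042,-0.11],"delta_rot":[16.4,-27,0]},{"travel":[0.141,0.046,-0.122],"delta_rot":[18.25,-29.9,0]},{"travel":[0.141,0.046,-0.122],"delta_rot":[18.25,-29.9,0]},{"travel":[0.141,0.046,-0.122],"delta_rot":[18.25,-29.9,0]},{"travel":[0.141,0.046,-0.122],"delta_rot":[18.25,-29.9,0]}]' -1 50
python3 - <<'E'
from h import *; from bench import *
import pickle
s=state();print(s['ee_pos'],rot(s["ee_rot"]).as_matrix().round(3),s['wrist_force'].round(2),s['joint_positions'].round(2))
go(s,(517,270,44),.55,40,-1)
w=snapshot("wrist"); pickle.dump(w,open("w4.pkl","wb")); cv2.imwrite("pics/w4.png",w["frame"][:,:,::-1])
E
```

```text
clock: 9.23
ee_pos: [516.4, 268.2, 107.4]
ee_rot: [0.113, 0.871, 0.247, -0.409]
wrist_force: [-0.4, -1.1, -2.5]
grip_width: 11.7
[516.37098996 268.23775107 107.39345479] [[ 0.543  0.522 -0.657]
 [ 0.338 -0.853 -0.398]
 [-0.768 -0.005 -0.64 ]] [-0.45 -1.13 -2.5 ] [ 0.47  0.06 -1.02  2.32  0.35  0.1  -1.88]
travel [ 0.0006  0.0018 -0.0634] rot [-0.16 -0.35  0.02]
```

View pics/w4.png

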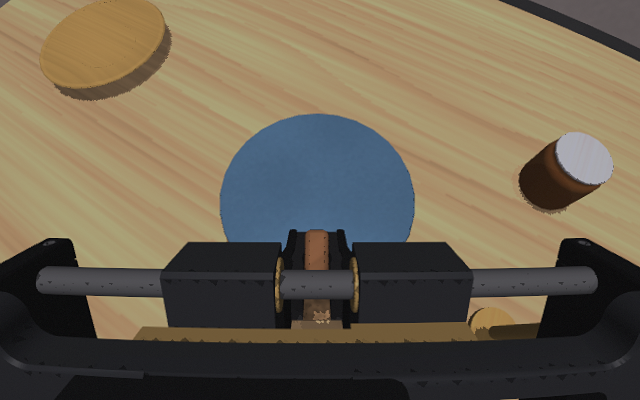

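The mat is fully hidden behind the lid from here. Lowering it in steps.

```bash
python3 -m handwheel '[{"travel":[0,0.001,-0.01],"delta_rot":[-0.1,-0.3,0]},{"travel":[0.001,0.002,-0.02],"delta_rot":[-0.1,-0.3,0]},{"travel":[0.001,0.002,-0.03],"delta_rot":[-0.1,-0.3,0]},{"travel":[0.001,0.002,-0.04],"delta_rot":[-0.1,-0.3,0]},{"travel":[0.001,0.002,-0.048],"delta_rot":[-0.1,-0.3,0]},{"travel":[0.001,0.002,-0.048],"delta_rot":[-0.1,-0.3,0]}]' -1 50
python3 - <<'E'
from h import *; from bench import *
import pickle
s=state();print(s['ee_pos'],rot(s["ee_rot"]).as_matrix().round(3),s['wrist_force'].round(2),s['joint_positions'].round(2))
go(s,(517,270,44),.55,40,-1)
w=pickle.load(open("w4.pkl","rb")); print(proj(w,[[622,334,5],[558,295,5]]).round())
t=snapshot("top");f=cv2.resize(t["frame"][170:290,150:280],None,fx=4,fy=4,interpolation=cv2.INTER_CUBIC); pickle.dump(t,open("t5.pkl","wb"));cv2.imwrite("pics/t5.png",f[:,:,::-1])
E
```

```text
clock: 9.78
ee_pos: [521.5, 267.3, 75.4]
ee_rot: [0.118, 0.868, 0.245, -0.416]
wrist_force: [-0.3, 0.9, -1.7]
grip_width: 11.7
[521.53410629 267.31245834  75.41327881] [[ 0.535  0.523 -0.664]
 [ 0.328 -0.852 -0.408]
 [-0.779  0.001 -0.627]] [-0.31  0.89 -1.66] [ 0.21  0.14 -0.77  2.33  1.13  0.09 -2.65]
travel [-0.0045  0.0027 -0.0314] rot [ 0.65 -0.98 -0.04]
[[317. 153.]
 [317. 229.]]
```

View pics/t5.png

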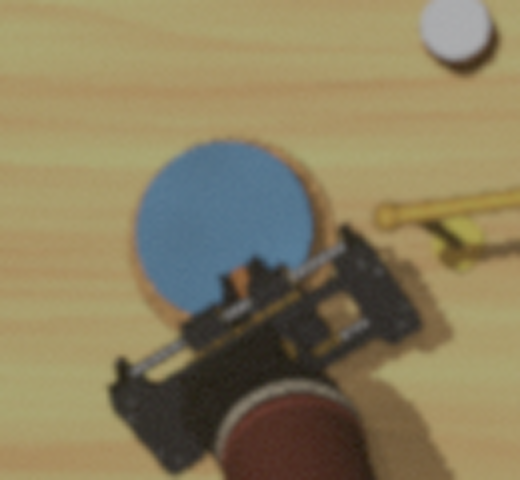

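The arm is getting stuck: j6 is near its lower limit, a wrist singularity, and j7 is at its limit. I'll raise the lid again and stand the tool up to about 28°. Then I'll set the back of the skirt down first and let the lid pivot flat in a light grip.

```bash
python3 -m handwheel '[{"travel":[0,0.002,0.015],"delta_rot":[0,0,0]},{"travel":[0,0.004,0.03],"delta_rot":[-1,1.6,0]},{"travel":[0.002,0.006,0.038],"delta_rot":[-2,3.2,0]},{"travel":[0.004,0.008,0.038],"delta_rot":[-3,4.8,0]},{"travel":[0.004,0.008,0.038],"delta_rot":[-4,6.4,0]},{"travel":[0.004,0.008,0.038],"delta_rot":[-5,8,0]},{"travel":[0.004,0.008,0.038],"delta_rot":[-5.5,9.2,0]},{"travel":[0.004,0.008,0.038],"delta_rot":[-5.5,9.2,0]},{"travel":[0.004,0.008,0.038],"delta_rot":[-5.5,9.2,0]}]' -1 50
python3 - <<'E'
from h import *; from bench import *
s=state();print(s['ee_pos'],rot(s["ee_rot"]).as_matrix().round(3),s['wrist_force'].round(2),s['joint_positions'].round(2))
go(s,(526,275,64),.55,28,-1)
E
```

```text
clock: 10.58
ee_pos: [524.9, 276.9, 114.4]
ee_rot: [0.137, 0.826, 0.234, -0.495]
wrist_force: [-0.1, -0.6, -2.3]
grip_width: 11.5
[524.88689082 276.85404346 114.40255077] [[ 0.4    0.522 -0.753]
 [ 0.252 -0.853 -0.458]
 [-0.881 -0.006 -0.473]] [-0.08 -0.57 -2.29] [ 0.6   0.23 -1.23  2.13  0.48  0.48 -1.96]
travel [ 0.0011 -0.0019 -0.0504] rot [-0.42  0.    0.04]
```

```bash
python3 -m handwheel '[{"travel":[0,-0.001,-0.012],"delta_rot":[-0.4,0,0]},{"travel":[0.001,-0.002,-0.024],"delta_rot":[-0.4,0,0]},{"travel":[0.001,-0.002,-0.034],"delta_rot":[-0.4,0,0]},{"travel":[0.001,-0.002,-0.04],"delta_rot":[-0.4,0,0]},{"travel":[0.001,-0.002,-0.044],"delta_rot":[-0.4,0,0]},{"travel":[0.001,-0.002,-0.046],"delta_rot":[-0.4,0,0]},{"travel":[0.001,-0.002,-0.046],"delta_rot":[-0.4,0,0]},{"travel":[0.001,-0.002,-0.046],"delta_rot":[-0.4,0,0]}]' -1 50
python3 - <<'E'
from h import *; from bench import *
s=state();print(s['ee_pos'],rot(s["ee_rot"]).as_matrix().round(3),s['wrist_force'].round(2),s['ft_torque'].round(3),s['joint_positions'].round(2))
go(s,(526,275,64),.55,28,-1)
E
```

```text
clock: 11.25
ee_pos: [525.9, 275.0, 68.1]
ee_rot: [0.141, 0.825, 0.233, -0.496]
wrist_force: [-0.0, 0.1, -2.0]
grip_width: 11.1
[525.91319487 274.99157351  68.06289344] [[ 0.401  0.523 -0.752]
 [ 0.245 -0.852 -0.463]
 [-0.883  0.001 -0.469]] [-0.04  0.09 -2.04] [-0.406  0.677  0.005] [ 0.42  0.29 -1.05  2.16  0.67  0.41 -2.14]
travel [ 0.0001  0.     -0.0041] rot [ 0.07  0.03 -0.04]
```

Kinematics are good. Now lowering slowly to contact.

```bash
python3 -m handwheel '[{"travel":[0,0,-0.001],"delta_rot":[0,0,0]},{"travel":[0,0,-0.002],"delta_rot":[0,0,0]},{"travel":[0,0,-0.003],"delta_rot":[0,0,0]},{"travel":[0,0,-0.004],"delta_rot":[0,0,0]},{"travel":[0,0,-0.005],"delta_rot":[0,0,0]},{"travel":[0,0,-0.005],"delta_rot":[0,0,0]},{"travel":[0,0,-0.005],"delta_rot":[0,0,0]}]' -1 50
python3 - <<'E'
from bench import *
s=state();print(s['ee_pos'],s['wrist_force'].round(2),s['ft_torque'].round(3))
E
```

```text
clock: 11.83
ee_pos: [526.1, 274.9, 62.9]
ee_rot: [0.141, 0.825, 0.233, -0.495]
wrist_force: [-4.2, -2.8, 5.1]
grip_width: 11.4
[526.06665333 274.88930762  62.92117266] [-4.21 -2.83  5.1 ] [-0.44   0.498 -0.126]
```

Contact at the back of the skirt. Loosening the grip and lowering the fin along the arc.

```bash
python3 -m handwheel '[{"travel":[0,0,0],"delta_rot":[0,0,0]},{"travel":[0,0,0],"delta_rot":[0,0,0]},{"travel":[-0.001,-0.0006,-0.002],"delta_rot":[0,0,0]},{"travel":[-0.002,-0.0012,-0.004],"delta_rot":[0,0,0]},{"travel":[-0.0027,-0.0017,-0.006],"delta_rot":[0,0,0]},{"travel":[-0.0035,-0.0022,-0.008],"delta_rot":[0,0,0]},{"travel":[-0.0043,-0.0026,-0.01],"delta_rot":[0,0,0]},{"travel":[-0.005,-0.0031,-0.012],"delta_rot":[0,0,0]},{"travel":[-0.0058,-0.0035,-0.014],"delta_rot":[0,0,0]},{"travel":[-0.0066,-0.004,-0.016],"delta_rot":[0,0,0]},{"travel":[-0.0074,-0.0045,-0.0175],"delta_rot":[0,0,0]},{"travel":[-0.0074,-0.0045,-0.0175],"delta_rot":[0,0,0]}]' -1 6
python3 - <<'E'
from h import *; from bench import *
s=state();print(s['ee_pos'],s['wrist_force'].round(2),s['ft_torque'].round(3),s['joint_positions'].round(2))
a=snapshot("wrist");b=snapshot("scene")
cv2.imwrite("pics/place.png",np.hstack([a["frame"][60:300,150:500],cv2.resize(b["frame"][125:245,320:440],(240,240))])[:,:,::-1])
E
```

```text
clock: 12.83
ee_pos: [518.1, 270.3, 44.8]
ee_rot: [0.141, 0.825, 0.233, -0.496]
wrist_force: [1.9, 0.3, -1.0]
grip_width: 12.1
[518.13926342 270.26020198  44.80967233] [ 1.88  0.34 -1.  ] [-0.338  0.429 -0.108] [ 0.35  0.3  -0.97  2.2   0.76  0.36 -2.22]
```

View pics/place.png

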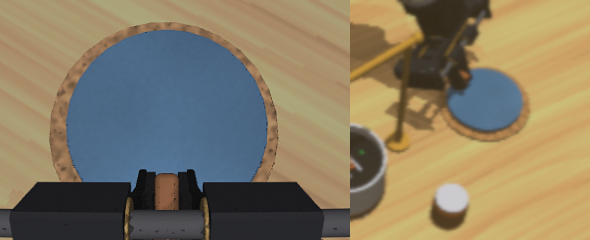

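The lid has pivoted down and lies on the mat with an even cork ring around it. Lowering the last millimetre, opening and backing off along the tool axis.

```bash
python3 -m handwheel '[{"travel":[-0.0003,-0.0002,-0.001],"delta_rot":[0,0,0]},{"travel":[-0.0003,-0.0002,-0.0015],"delta_rot":[0,0,0]},{"travel":[-0.0003,-0.0002,-0.0015],"delta_rot":[0,0,0]}]' -1 4
python3 -m handwheel '[{"travel":[0,0,0],"delta_rot":[0,0,0]},{"travel":[0,0,0],"delta_rot":[0,0,0]},{"travel":[0,0,0],"delta_rot":[0,0,0]},{"travel":[0,0,0],"delta_rot":[0,0,0]},{"travel":[0,0,0],"delta_rot":[0,0,0]},{"travel":[0,0,0],"delta_rot":[0,0,0]},{"travel":[-0.006,-0.004,0.013],"delta_rot":[0,0,0]},{"travel":[-0.018,-0.011,0.04],"delta_rot":[0,0,0]},{"travel":[-0.03,-0.018,0.07],"delta_rot":[0,0,0]},{"travel":[-0.045,-0.027,0.1],"delta_rot":[0,0,0]},{"travel":[-0.06,-0.036,0.14],"delta_rot":[0,0,0]},{"travel":[-0.06,-0.036,0.14],"delta_rot":[0,0,0]},{"travel":[-0.06,-0.036,0.14],"delta_rot":[0,0,0]}]' 0 4
cat > m3.py <<'E'
from h import *; from bench import *
import pickle
from scipy.optimize import least_squares
def fitc(q,m,z,r,p0):
    c=max(cv2.findContours(m,0,1)[0],key=cv2.contourArea); P=plane(q,cv2.convexHull(c)[:,0],z)[:,:2]
    f=least_squares(lambda v:np.hypot(*(P-v[:2]).T)-v[2],[*p0,r],loss="soft_l1"); return f.x.round(1),np.abs(f.fun).mean().round(2)
if __name__=="__main__":
    s=state();print(s['ee_pos'],s['wrist_force'].round(2),s['grip_width'],s['joint_positions'].round(2))
    w=snapshot("wrist"); pickle.dump(w,open("w6.pkl","wb"))
    m=mask(w,(95,60,60),(115,255,255),(0,0,640,240)); n,l,stt,cc=cv2.connectedComponentsWithStats(m); print(stt[1:][stt[1:,4]>100])
    print("lid",fitc(w,m,18,62,(558,295)))
    h=cv2.cvtColor(cv2.GaussianBlur(w["frame"],(7,7),0),cv2.COLOR_RGB2HSV)
    print(proj(w,[[558,295,5],[617,332,5],[598,231,5],[589,23,85]]).round())
    for r in ((1.12,),(1.3,)): pass
    C=proj(w,[[558+k*np.cos(.55),295+k*np.sin(.55),5] for k in range(50,95,3)]).round().astype(int); print([(tuple(c),h[c[1],c[0]].tolist()) for c in C if 0<=c[1]<400 and 0<=c[0]<640])
    cv2.imwrite("pics/w6.png",w["frame"][:,:,::-1])
E
python3 m3.py
```

```text
clock: 13.18
ee_pos: [518.4, 270.3, 43.9]
ee_rot: [0.141, 0.825, 0.233, -0.495]
wrist_force: [-0.6, -0.3, 2.1]
grip_width: 12.4
clock: 14.27
ee_pos: [469.2, 227.7, 145.2]
ee_rot: [0.144, 0.82, 0.223, -0.506]
wrist_force: [-1.3, -1.6, -1.5]
grip_width: 43.5
[469.17388353 227.74993973 145.19733157] [-1.25 -1.59 -1.47] 43.52087794094027 [ 0.71 -0.19 -1.13  2.22 -0.37  0.56 -1.21]
[[  238    79   129   123 11954]]
lid (array([558.5, 296.2,  60.9]), np.float64(0.18))
[[303. 143.]
 [302.  79.]
 [380. 142.]
 [638. 258.]]
[((np.int64(303), np.int64(96)), [105, 111, 136]), ((np.int64(303), np.int64(94)), [105, 111, 136]), ((np.int64(303), np.int64(91)), [105, 111, 135]), ((np.int64(303), np.int64(88)), [106, 110, 134]), ((np.int64(303), np.int64(85)), [105, 110, 134]), ((np.int64(303), np.int64(83)), [106, 110, 134]), ((np.int64(303), np.int64(80)), [105, 88, 128]), ((np.int64(303), np.int64(77)), [13, 79, 138]), ((np.int64(303), np.int64(75)), [15, 107, 150]), ((np.int64(303), np.int64(72)), [20, 87, 172]), ((np.int64(303), np.int64(70)), [21, 85, 179]), ((np.int64(303), np.int64(67)), [21, 85, 179]), ((np.int64(303), np.int64(64)), [20, 88, 179]), ((np.int64(303), np.int64(62)), [18, 93, 178]), ((np.int64(303), np.int64(59)), [18, 92, 178])]
```

The lid measures (558.5, 296.2), flat, within about 5 mm of the mat centre. Now the wheel: swing back in front of the tub with the gripper shut.

```bash
python3 - <<'E'
from h import *; from bench import *
s=state(); go(s,(470,18,220),.1,30,-1)
E
```

```text
travel [ 0.0003 -0.2119  0.0702] rot [  1.59  -2.81 -25.09]
```

```bash
python3 -m handwheel '[{"travel":[-0.01,-0.02,0.04],"delta_rot":[0,0,-3]},{"travel":[-0.01,-0.05,0.07],"delta_rot":[0,0,-7]},{"travel":[0,-0.08,0.07],"delta_rot":[0.5,-1,-11]},{"travel":[0,-0.12,0.07],"delta_rot":[1,-2,-16]},{"travel":[0,-0.16,0.07],"delta_rot":[1.6,-2.8,-21]},{"travel":[0,-0.19,0.07],"delta_rot":[1.6,-2.8,-25]},{"travel":[0,-0.212,0.07],"delta_rot":[1.6,-2.8,-25]},{"travel":[0,-0.212,0.07],"delta_rot":[1.6,-2.8,-25]},{"travel":[0,-0.212,0.07],"delta_rot":[1.6,-2.8,-25]},{"travel":[0,-0.212,0.07],"delta_rot":[1.6,-2.8,-25]},{"travel":[0,-0.212,0.07],"delta_rot":[1.6,-2.8,-25]}]' -1 10
python3 - <<'E'
from m3 import *
s=state();print(s['ee_pos'],rot(s["ee_rot"]).as_matrix().round(3),s['grip_width'],s['joint_positions'].round(2))
w=snapshot("wrist"); pickle.dump(w,open("w7.pkl","wb"))
q=proj(w,[[589,22,85],[589,22,78],[650,22,85],[589,82,85],[529,22,85]]).round().astype(int); print(q.tolist())
m=mask(w,(0,130,90),(14,255,255),(q[0][0]-60,q[0][1]-50,q[0][0]+60,q[0][1]+60))
for c in cv2.findContours(m,0,1)[0]:
    if cv2.contourArea(c)>5: print("orange",cv2.boundingRect(c),cv2.minAreaRect(c))
cv2.imwrite("pics/w7.png",cv2.resize(w["frame"][max(0,q[0][1]-110):q[0][1]+90,q[0][0]-130:q[0][0]+130],None,fx=3,fy=3,interpolation=cv2.INTER_CUBIC)[:,:,::-1]); print("crop origin",max(0,q[0][1]-110),q[0][0]-130)
E
```

```text
clock: 15.23
ee_pos: [469.9, 17.0, 215.5]
ee_rot: [0.026, 0.863, 0.044, -0.502]
wrist_force: [-1.4, -0.6, 0.0]
grip_width: 0.4
[469.89227569  16.97883634 215.46730438] [[ 0.492  0.102 -0.865]
 [ 0.049 -0.995 -0.089]
 [-0.869  0.001 -0.494]] 0.4136192834215985 [ 0.37 -0.37 -0.41  2.29 -0.27  0.69 -1.36]
[[324, 141], [324, 144], [330, 86], [263, 135], [318, 201]]
orange (316, 159, 14, 4) ((322.5, 160.5), (3.0, 13.0), 90.0)
orange (316, 154, 14, 4) ((322.5, 155.5), (3.0, 13.0), 90.0)
orange (314, 132, 15, 8) ((321.0, 135.5), (7.0, 14.0), 90.0)
crop origin 31 194
```

View pics/w7.png

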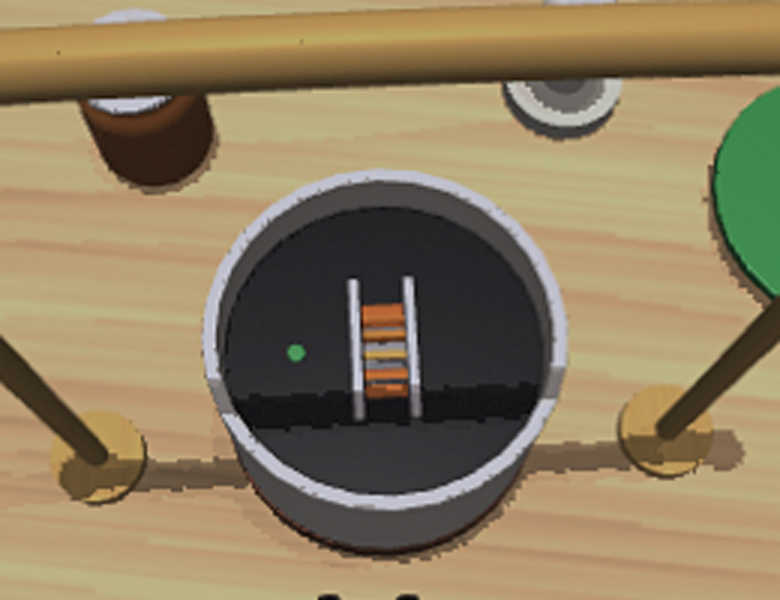

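Last viewed picture (12). It shows the tub mouth centred near image (322,145) and the orange ribs at about (322,133–162). Two pale cheeks flank the ribs at columns 312 and 331, rows 124–170. I'll get the cheek height from two views.

```bash
python3 - <<'E'
from m3 import *
w7=pickle.load(open("w7.pkl","rb"));w3=pickle.load(open("w3.pkl","rb"));w6=pickle.load(open("w6.pkl","rb"))
def cheeks(w,c,r=26):
    x0,y0=int(c[0]-r),int(c[1]-r); m=mask(w,(0,0,105),(179,70,255),(max(x0,0),max(y0,0),min(x0+2*r,640),y0+2*r))
    out=[]
    for k in cv2.findContours(m,0,1)[0]:
        if 25<cv2.contourArea(k)<400:
            b=cv2.minAreaRect(k); P=cv2.boxPoints(b); P=P[np.argsort(P[:,1])]
            out.append((P[:2].mean(0).round(1),P[2:].mean(0).round(1),np.round(b[1],1)))
    return out
A=cheeks(w7,(322,147),30);B=cheeks(w3,(598,120),32)
print(A);print(B)
def tri(a,pa,b,pb):
    u,v=ray(a,[pa])[0],ray(b,[pb])[0]; k=np.linalg.lstsq(np.c_[u,-v],b["xyz"]-a["xyz"],rcond=None)[0]
    P,Q=a["xyz"]+k[0]*u,b["xyz"]+k[1]*v; return ((P+Q)/2).round(1),np.linalg.norm(P-Q).round(1)
A.sort(key=lambda t:t[0][0]);B.sort(key=lambda t:t[0][0])
for a,b in zip(A,B):
    for i in(0,1): print("cheek end",tri(w7,a[i],w3,b[i]))
print("cheeks at z72,78",plane(w7,[(311.3,124.3),(330,123.3),(313.7,170.3),(333,169.3)],72).round(1).tolist())
# orange ribs
m=mask(w7,(0,110,70),(25,255,255),(316,128,330,168)); 
print([cv2.boundingRect(c) for c in cv2.findContours(m,0,1)[0]])
# rim outer fit by white band
m=mask(w7,(0,0,110),(179,70,255),(250,80,400,205)); n,l,st,_=cv2.connectedComponentsWithStats(m); i=1+np.argmax(st[1:,4]); print(st[i],"tub",fitc(w7,((l==i)*255).astype(np.uint8),85,60,(589,22)))
E
```

```text
[(array([320.5, 123.4], dtype=float32), array([322.9, 168.5], dtype=float32), array([45.1, 22.2]))]
[(array([619.6, 100.3], dtype=float32), array([613.2, 113.1], dtype=float32), array([ 3.1, 14.3])), (array([605.2,  92.1], dtype=float32), array([582.2, 138.1], dtype=float32), array([ 3.1, 51.4]))]
cheek end (array([620.4,  28.4,  57.3]), np.float64(0.0))
cheek end (array([569.8,  20.9,  57.5]), np.float64(0.1))
cheeks at z72,78 [[611.3, 37.2, 72.0], [614.4, 18.2, 72.0], [562.3, 29.7, 72.0], [565.3, 10.7, 72.0]]
[(316, 159, 14, 5), (316, 154, 14, 4), (316, 148, 14, 3), (316, 141, 13, 4), (316, 132, 13, 8)]
[ 261   87  123  114 1733] tub (array([588.9,  24.3,  59.4]), np.float64(0.16))
```

```bash
python3 - <<'E'
from m3 import *
w7=pickle.load(open("w7.pkl","rb"));w3=pickle.load(open("w3.pkl","rb"))
def tri(a,pa,b,pb):
    u,v=ray(a,[pa])[0],ray(b,[pb])[0]; k=np.linalg.lstsq(np.c_[u,-v],b["xyz"]-a["xyz"],rcond=None)[0]
    P,Q=a["xyz"]+k[0]*u,b["xyz"]+k[1]*v; return ((P+Q)/2).round(1),np.linalg.norm(P-Q).round(1)
print(tri(w7,(311.3,124.3),w3,(605.2,92.1)),tri(w7,(313.7,170.3),w3,(582.2,138.1)))
for z in (68,72,75): print(z,plane(w7,[(322,147)],z).round(1))
# wheel mid from the wheel width centre (316..330) and yaw
P=plane(w7,[(311.3,124.3),(330,123.3),(313.7,170.3),(333,169.3)],70); v=P[:2].mean(0)-P[2:].mean(0); print("yaw",np.arctan2(v[1],v[0]),np.linalg.norm(v))
s=state(); tip=lambda p,y,l: np.array(p)-19*tool(y,l,-1).apply([1,0,0])
y=.12; x=np.array([np.cos(y),np.sin(y),0])
for off,z in((12,130),(12,76),(-16,76)): go(s,tip(np.array([589,24,0])+off*x+[0,0,z],y,30),y,30,-1)
E
```

```text
(array([612.7,  37.4,  69.9]), np.float64(0.6)) (array([563.8,  29.8,  69.6]), np.float64(1.3))
68 [[589.2  23.9  68. ]]
72 [[587.7  23.9  72. ]]
75 [[586.5  23.8  75. ]]
yaw 0.15197953600622147 49.962702378445904
travel [ 0.1216  0.0073 -0.069 ] rot [ 0.13 -0.36  1.03]
travel [ 0.1216  0.0073 -0.123 ] rot [ 0.13 -0.36  1.03]
travel [ 0.0938  0.004  -0.123 ] rot [ 0.13 -0.36  1.03]
```

Cheeks are only about 2 mm above the deck, so shut fingertips can sweep the ribs. The tub axis is at (589,24) with yaw about 0.15. I'll enter along the tool axis at a 35° lean.

```bash
cat > tgt.py <<'E'
from h import *; from bench import *
s=state(); y=.15; xh=np.array([np.cos(y),np.sin(y),0])
print(s['ee_pos'].round(1),s['wrist_force'].round(2),s['joint_positions'].round(2)); r=s['ee_pos']-[589,24,0]; print("corner off",(r@xh+3.1).round(1),"z",(s['ee_pos'][2]-21).round(1))
f=lambda o,z: np.array([589,24,0])+(o-3.1)*xh+[0,0,z+21]
for n,p in(("pre",f(17,74)-110*tool(y,35,-1).apply([1,0,0])),("in",f(17,74)),("end",f(-17,74))): print(n,p.round(1)); go(s,p,y,35,-1)
E
python3 tgt.py
```

```text
[469.9  17.  215.5] [ 0.17 -0.49 -0.06] [ 0.37 -0.37 -0.41  2.29 -0.27  0.69 -1.36]
corner off -115.8 z 194.5
pre [540.4  16.6 185.1]
travel [ 0.0705 -0.0003 -0.0304] rot [ 0.76 -5.31  2.75]
in [602.7  26.1  95. ]
travel [ 0.1329  0.0091 -0.1205] rot [ 0.76 -5.31  2.75]
end [569.1  21.   95. ]
travel [ 0.0993  0.004  -0.1205] rot [ 0.76 -5.31  2.75]
```

```bash
python3 -m handwheel '[{"travel":[0.02,0,-0.01],"delta_rot":[0.8,-5.3,2.75]},{"travel":[0.045,0,-0.02],"delta_rot":[0.8,-5.3,2.75]},{"travel":[0.07,0,-0.03],"delta_rot":[0.8,-5.3,2.75]},{"travel":[0.07,0,-0.03],"delta_rot":[0.8,-5.3,2.75]},{"travel":[0.07,0,-0.03],"delta_rot":[0.8,-5.3,2.75]}]' -1 20
python3 tgt.py
```

```text
clock: 15.7
ee_pos: [539.9, 16.9, 184.3]
ee_rot: [0.034, 0.884, 0.067, -0.462]
wrist_force: [-0.0, -0.3, -0.5]
grip_width: 0.7
[539.9  16.9 184.3] [-0.02 -0.29 -0.5 ] [ 0.34 -0.19 -0.38  2.28 -0.29  0.45 -1.26]
corner off -46.5 z 163.3
pre [540.4  16.6 185.1]
travel [ 0.0004 -0.0003  0.0009] rot [-0.12 -0.16  0.01]
in [602.7  26.1  95. ]
travel [ 0.0628  0.0091 -0.0893] rot [-0.12 -0.16  0.01]
end [569.1  21.   95. ]
travel [ 0.0292  0.0041 -0.0893] rot [-0.12 -0.16  0.01]
```

```bash
python3 -m handwheel '[{"travel":[0.012,0.002,-0.017],"delta_rot":[0,0,0]},{"travel":[0.025,0.004,-0.036],"delta_rot":[0,0,0]},{"travel":[0.038,0.005,-0.054],"delta_rot":[0,0,0]},{"travel":[0.05,0.007,-0.071],"delta_rot":[0,0,0]},{"travel":[0.058,0.008,-0.082],"delta_rot":[0,0,0]},{"travel":[0.063,0.009,-0.089],"delta_rot":[0,0,0]},{"travel":[0.063,0.009,-0.089],"delta_rot":[0,0,0]},{"travel":[0.063,0.009,-0.089],"delta_rot":[0,0,0]}]' -1 20
python3 tgt.py
```

```text
clock: 16.37
ee_pos: [602.4, 25.5, 96.7]
ee_rot: [0.034, 0.884, 0.066, -0.461]
wrist_force: [-0.3, -0.7, 1.0]
grip_width: 0.7
[602.4  25.5  96.7] [-0.27 -0.66  0.99] [ 0.31  0.1  -0.42  2.24  0.04  0.2  -1.55]
corner off 16.6 z 75.7
pre [540.4  16.6 185.1]
travel [-0.0621 -0.0088  0.0884] rot [-0.06 -0.04  0.04]
in [602.7  26.1  95. ]
travel [ 0.0003  0.0006 -0.0017] rot [-0.06 -0.04  0.04]
end [569.1  21.   95. ]
travel [-0.0333 -0.0045 -0.0017] rot [-0.06 -0.04  0.04]
```

```bash
python3 -m handwheel '[{"travel":[-0.003,-0.0004,-0.002],"delta_rot":[0,0,0]},{"travel":[-0.006,-0.0009,-0.002],"delta_rot":[0,0,0]},{"travel":[-0.009,-0.0013,-0.002],"delta_rot":[0,0,0]},{"travel":[-0.012,-0.0018,-0.002],"delta_rot":[0,0,0]},{"travel":[-0.015,-0.0022,-0.002],"delta_rot":[0,0,0]}]' -1 20
python3 tgt.py | head -2
python3 -m handwheel '[{"travel":[-0.003,-0.0004,0],"delta_rot":[0,0,0]},{"travel":[-0.006,-0.0009,0],"delta_rot":[0,0,0]},{"travel":[-0.009,-0.0013,0],"delta_rot":[0,0,0]},{"travel":[-0.012,-0.0018,0],"delta_rot":[0,0,0]}]' -1 20
python3 tgt.py | head -2
python3 -m handwheel '[{"travel":[-0.003,-0.0004,0],"delta_rot":[0,0,0]},{"travel":[-0.006,-0.0009,0],"delta_rot":[0,0,0]}]' -1 20
python3 tgt.py | head -2
```

```text
clock: 16.78
ee_pos: [589.4, 23.1, 97.0]
ee_rot: [0.034, 0.886, 0.066, -0.458]
wrist_force: [2.3, 1.4, 8.0]
grip_width: 0.6
[589.4  23.1  97. ] [2.35 1.44 8.02] [ 0.35  0.07 -0.45  2.27 -0.01  0.19 -1.5 ]
corner off 3.4 z 76.0
clock: 17.12
ee_pos: [576.2, 21.1, 95.8]
ee_rot: [0.034, 0.885, 0.066, -0.46]
wrist_force: [-0.6, -0.1, 0.7]
grip_width: 0.4
[576.2  21.1  95.8] [-0.61 -0.12  0.73] [ 0.37  0.05 -0.47  2.29 -0.07  0.19 -1.45]
corner off -10.0 z 74.8
clock: 17.28
ee_pos: [568.8, 20.0, 94.0]
ee_rot: [0.034, 0.884, 0.066, -0.461]
wrist_force: [-0.1, -0.8, -0.6]
grip_width: 0.1
[568.8  20.   94. ] [-0.11 -0.83 -0.64] [ 0.38  0.04 -0.47  2.31 -0.1   0.19 -1.42]
corner off -17.5 z 73.0
```

```bash
python3 -m handwheel '[{"travel":[0,0,0.006],"delta_rot":[0,0,0]},{"travel":[0,0,0.012],"delta_rot":[0,0,0]},{"travel":[0.017,0.0025,0.012],"delta_rot":[0,0,0]},{"travel":[0.034,0.005,0.012],"delta_rot":[0,0,0]},{"travel":[0.034,0.005,0.012],"delta_rot":[0,0,0]},{"travel":[0.034,0.005,0.005],"delta_rot":[0,0,0]},{"travel":[0.034,0.005,0],"delta_rot":[0,0,0]},{"travel":[0.034,0.005,0],"delta_rot":[0,0,0]}]' -1 20
python3 tgt.py | head -2
for i in 1 2 ; do :; done
python3 -m handwheel '[{"travel":[-0.003,-0.0004,0],"delta_rot":[0,0,0]},{"travel":[-0.006,-0.0009,0],"delta_rot":[0,0,0]},{"travel":[-0.009,-0.0013,0],"delta_rot":[0,0,0]}]' -1 20
python3 tgt.py | head -2
python3 -m handwheel '[{"travel":[-0.003,-0.0004,0],"delta_rot":[0,0,0]},{"travel":[-0.006,-0.0009,0],"delta_rot":[0,0,0]}]' -1 20
python3 tgt.py | head -2
```

```text
clock: 17.95
ee_pos: [603.0, 25.2, 93.2]
ee_rot: [0.034, 0.884, 0.066, -0.461]
wrist_force: [-0.3, 0.2, 1.1]
grip_width: 0.5
[603.   25.2  93.2] [-0.25  0.22  1.13] [ 0.33  0.11 -0.44  2.24  0.06  0.2  -1.58]
corner off 17.1 z 72.2
clock: 18.2
ee_pos: [596.6, 24.2, 96.6]
ee_rot: [0.034, 0.886, 0.066, -0.458]
wrist_force: [7.1, -1.2, 2.6]
grip_width: 0.3
[596.6  24.2  96.6] [ 7.13 -1.21  2.65] [ 0.35  0.09 -0.46  2.25  0.03  0.19 -1.54]
corner off 10.7 z 75.6
clock: 18.37
ee_pos: [591.5, 23.0, 97.3]
ee_rot: [0.034, 0.886, 0.066, -0.457]
wrist_force: [22.6, 0.1, -4.9]
grip_width: 0.2
[591.5  23.   97.3] [22.55  0.12 -4.88] [ 0.37  0.08 -0.47  2.26  0.    0.19 -1.52]
corner off 5.4 z 76.3
```

Pulling force rose to 22 N, far above the 1 N rolling force, so the wheel is probably at its stop. I'll back out and check the ribs numerically.

```bash
python3 -m handwheel '[{"travel":[0.006,0.001,0.002],"delta_rot":[0,0,0]},{"travel":[0.006,0.001,0.01],"delta_rot":[0,0,0]},{"travel":[-0.006,-0.001,0.027],"delta_rot":[0,0,0]},{"travel":[-0.026,-0.004,0.056],"delta_rot":[0,0,0]},{"travel":[-0.046,-0.007,0.084],"delta_rot":[0,0,0]},{"travel":[-0.066,-0.007,0.1],"delta_rot":[0,0,0]},{"travel":[-0.1,-0.007,0.12],"delta_rot":[0,0,0]},{"travel":[-0.12,-0.007,0.12],"delta_rot":[0,0,0]},{"travel":[-0.12,-0.007,0.12],"delta_rot":[0,0,0]},{"travel":[-0.12,-0.007,0.12],"delta_rot":[0,0,0]}]' -1 20
cat > m4.py <<'E'
from m3 import *
w=snapshot("wrist"); pickle.dump(w,open("w8.pkl","wb")); s=state(); print(s["ee_pos"],s["wrist_force"].round(2))
w7=pickle.load(open("w7.pkl","rb"))
for n,q in(("before",w7),("after",w)):
    o=np.arange(-20,25,1.5); P=[[589+k*np.cos(.15),24+k*np.sin(.15),70+max(0,(400-k*k))**.5-12 if abs(k)<20 else 68] for k in o]
    u=proj(q,P); h=cv2.cvtColor(q["frame"],cv2.COLOR_RGB2HSV)
    print(n,[(float(k),*h[int(round(b)),int(round(a))].tolist()) for k,(a,b) in zip(o,u)])
E
python3 m4.py
```

```text
clock: 19.2
ee_pos: [477.4, 16.6, 207.9]
ee_rot: [0.034, 0.882, 0.068, -0.465]
wrist_force: [-0.7, 0.9, 0.3]
grip_width: 0.3
[478.1328753   17.07099581 208.7849665 ] [ 0.37 -0.16 -0.29]
before [(-20.0, 140, 33, 23), (-18.5, 110, 35, 22), (-17.0, 11, 141, 56), (-15.5, 11, 178, 126), (-14.0, 11, 176, 185), (-12.5, 11, 115, 106), (-11.0, 12, 179, 185), (-9.5, 11, 36, 122), (-8.0, 124, 14, 125), (-6.5, 18, 117, 120), (-5.0, 19, 127, 186), (-3.5, 16, 34, 158), (-2.0, 150, 11, 89), (-0.5, 11, 195, 81), (1.0, 13, 175, 127), (2.5, 13, 140, 177), (4.0, 140, 20, 117), (5.5, 11, 186, 133), (7.0, 12, 175, 169), (8.5, 12, 175, 187), (10.0, 11, 180, 184), (11.5, 10, 181, 186), (13.0, 11, 179, 171), (14.5, 11, 179, 171), (16.0, 11, 138, 94), (17.5, 11, 138, 94), (19.0, 11, 138, 94), (20.5, 120, 12, 42), (22.0, 130, 18, 43), (23.5, 128, 24, 43)]
after [(-20.0, 110, 33, 23), (-18.5, 120, 22, 23), (-17.0, 120, 44, 23), (-15.5, 10, 179, 120), (-14.0, 11, 183, 194), (-12.5, 108, 38, 100), (-11.0, 13, 144, 140), (-9.5, 13, 171, 189), (-8.0, 120, 14, 145), (-6.5, 125, 11, 134), (-5.0, 18, 150, 141), (-3.5, 20, 138, 199), (-2.0, 123, 19, 149), (-0.5, 128, 15, 138), (1.0, 12, 185, 102), (2.5, 14, 173, 177), (4.0, 14, 171, 191), (5.5, 10, 182, 154), (7.0, 10, 180, 156), (8.5, 11, 179, 168), (10.0, 12, 175, 192), (11.5, 11, 178, 192), (13.0, 11, 180, 188), (14.5, 11, 180, 188), (16.0, 10, 169, 130), (17.5, 10, 169, 130), (19.0, 10, 169, 130), (20.5, 120, 12, 41), (22.0, 120, 6, 40), (23.5, 120, 12, 42)]
```

The rib phase is only known modulo 20°, so I'll repeat the stroke: if the wheel is at its stop, the force rises at once and the ribs don't shift.

```bash
python3 -m handwheel '[{"travel":[0.04,0,-0.015],"delta_rot":[0,0,0]},{"travel":[0.062,0,-0.024],"delta_rot":[0,0,0]},{"travel":[0.074,0.002,-0.041],"delta_rot":[0,0,0]},{"travel":[0.087,0.004,-0.06],"delta_rot":[0,0,0]},{"travel":[0.1,0.006,-0.078],"delta_rot":[0,0,0]},{"travel":[0.112,0.008,-0.095],"delta_rot":[0,0,0]},{"travel":[0.124,0.009,-0.112],"delta_rot":[0,0,0]},{"travel":[0.124,0.009,-0.114],"delta_rot":[0,0,0]},{"travel":[0.124,0.009,-0.114],"delta_rot":[0,0,0]}]' -1 20
python3 tgt.py | head -2
for k in 1; do python3 -m handwheel '[{"travel":[-0.003,-0.0004,0],"delta_rot":[0,0,0]},{"travel":[-0.006,-0.0009,0],"delta_rot":[0,0,0]},{"travel":[-0.008,-0.0012,0],"delta_rot":[0,0,0]}]' -1 20; done
python3 tgt.py | head -2
python3 -m handwheel '[{"travel":[-0.003,-0.0004,0],"delta_rot":[0,0,0]},{"travel":[-0.004,-0.0006,0],"delta_rot":[0,0,0]}]' -1 20
python3 tgt.py | head -2
```

```text
clock: 20.0
ee_pos: [602.8, 24.1, 94.8]
ee_rot: [0.033, 0.883, 0.067, -0.464]
wrist_force: [-0.1, 0.6, 0.4]
grip_width: 0.5
[602.8  24.1  94.8] [-0.14  0.61  0.44] [ 0.18  0.09 -0.28  2.24 -0.05  0.21 -1.47]
corner off 16.7 z 73.8
clock: 20.25
ee_pos: [595.2, 23.0, 97.3]
ee_rot: [0.034, 0.884, 0.067, -0.462]
wrist_force: [0.0, -1.0, 0.5]
grip_width: 0.5
[595.2  23.   97.3] [ 0.05 -0.97  0.51] [ 0.19  0.07 -0.29  2.26 -0.07  0.21 -1.45]
corner off 9.1 z 76.3
clock: 20.42
ee_pos: [592.4, 22.5, 98.0]
ee_rot: [0.034, 0.884, 0.067, -0.461]
wrist_force: [8.0, 1.0, -1.9]
grip_width: 0.4
[592.4  22.5  98. ] [ 8.    1.03 -1.89] [ 0.2   0.07 -0.29  2.26 -0.08  0.21 -1.44]
corner off 6.3 z 77.0
```

```bash
python3 -m handwheel '[{"travel":[-0.002,-0.0003,-0.001],"delta_rot":[0,0,0]},{"travel":[-0.003,-0.0004,-0.001],"delta_rot":[0,0,0]},{"travel":[-0.003,-0.0004,-0.001],"delta_rot":[0,0,0]}]' -1 20
python3 tgt.py | head -2
python3 -m handwheel '[{"travel":[0.006,0.001,0.002],"delta_rot":[0,0,0]},{"travel":[0.006,0.001,0.01],"delta_rot":[0,0,0]},{"travel":[-0.006,-0.001,0.027],"delta_rot":[0,0,0]},{"travel":[-0.026,-0.004,0.056],"delta_rot":[0,0,0]},{"travel":[-0.046,-0.007,0.084],"delta_rot":[0,0,0]},{"travel":[-0.066,-0.007,0.1],"delta_rot":[0,0,0]},{"travel":[-0.1,-0.007,0.112],"delta_rot":[0,0,0]},{"travel":[-0.112,-0.007,0.112],"delta_rot":[0,0,0]},{"travel":[-0.112,-0.007,0.112],"delta_rot":[0,0,0]},{"travel":[-0.112,-0.007,0.112],"delta_rot":[0,0,0]}]' -1 20
cp w8.pkl w8a.pkl; sed -i 's/("before",w7)/("before",pickle.load(open("w8a.pkl","rb")))/' m4.py; python3 m4.py
```

```text
clock: 20.67
ee_pos: [590.8, 22.3, 98.4]
ee_rot: [0.034, 0.885, 0.067, -0.46]
wrist_force: [1.5, -0.8, 9.5]
grip_width: 0.5
[590.8  22.3  98.4] [ 1.52 -0.83  9.46] [ 0.2   0.06 -0.3   2.27 -0.09  0.2  -1.43]
corner off 4.7 z 77.4
clock: 21.5
ee_pos: [477.3, 15.5, 206.3]
ee_rot: [0.034, 0.883, 0.067, -0.463]
wrist_force: [0.8, 1.2, 1.3]
grip_width: 0.7
[478.00192736  15.58977189 207.14992823] [-0.4  -0.05  0.22]
before [(-20.0, 110, 33, 23), (-18.5, 120, 22, 23), (-17.0, 120, 44, 23), (-15.5, 10, 179, 120), (-14.0, 11, 183, 194), (-12.5, 108, 38, 100), (-11.0, 13, 144, 140), (-9.5, 13, 171, 189), (-8.0, 120, 14, 145), (-6.5, 125, 11, 134), (-5.0, 18, 150, 141), (-3.5, 20, 138, 199), (-2.0, 123, 19, 149), (-0.5, 128, 15, 138), (1.0, 12, 185, 102), (2.5, 14, 173, 177), (4.0, 14, 171, 191), (5.5, 10, 182, 154), (7.0, 10, 180, 156), (8.5, 11, 179, 168), (10.0, 12, 175, 192), (11.5, 11, 178, 192), (13.0, 11, 180, 188), (14.5, 11, 180, 188), (16.0, 10, 169, 130), (17.5, 10, 169, 130), (19.0, 10, 169, 130), (20.5, 120, 12, 41), (22.0, 120, 6, 40), (23.5, 120, 12, 42)]
after [(-20.0, 130, 32, 24), (-18.5, 130, 32, 24), (-17.0, 130, 35, 22), (-15.5, 0, 34, 30), (-14.0, 11, 180, 198), (-12.5, 10, 172, 173), (-11.0, 120, 19, 109), (-9.5, 0, 17, 73), (-8.0, 15, 167, 195), (-6.5, 123, 18, 159), (-5.0, 135, 10, 159), (-3.5, 12, 160, 78), (-2.0, 16, 164, 143), (-0.5, 16, 144, 189), (1.0, 120, 20, 129), (2.5, 11, 185, 121), (4.0, 11, 178, 133), (5.5, 14, 174, 194), (7.0, 13, 176, 184), (8.5, 10, 179, 171), (10.0, 10, 180, 171), (11.5, 11, 182, 177), (13.0, 12, 178, 191), (14.5, 13, 176, 184), (16.0, 13, 176, 184), (17.5, 12, 129, 79), (19.0, 12, 129, 79), (20.5, 120, 12, 41), (22.0, 120, 19, 41), (23.5, 120, 12, 41)]
```

The rib phase did shift by about 0.2 rad (mod 0.35), so the wheel had not been at its stop. The tip was also scraping the drum, since a straight pass at z = 74 goes below the rib roots at the top. I'll use an arc at radius 17.5 mm about the axle (z = 58) instead.

```bash
sed -i 's/^for n,p in.*/for n,p in (("in85",f(16,82)),("in",f(16,72))): go(s,p,y,35,-1)/' tgt.py; python3 tgt.py; python3 - <<'E'
import numpy as np
y=.15
o0,z0=16,72
for a in range(40,-28,-6):
    o=17.5*np.sin(np.radians(a));z=58+17.5*np.cos(np.radians(a)); print(a,[round((o-o0)*np.cos(y)/1000,4),round((o-o0)*np.sin(y)/1000,4),round((z-z0)/1000,4)])
E
```

```text
[478.   15.6 207.1] [-0.4  -0.05  0.22] [ 0.18 -0.38 -0.22  2.36 -0.26  0.56 -1.29]
corner off -107.9 z 186.1
travel [ 0.1238  0.0103 -0.1041] rot [-0.12 -0.29 -0.05]
travel [ 0.1238  0.0103 -0.1141] rot [-0.12 -0.29 -0.05]
40 [np.float64(-0.0047), np.float64(-0.0007), np.float64(-0.0006)]
34 [np.float64(-0.0061), np.float64(-0.0009), np.float64(0.0005)]
28 [np.float64(-0.0077), np.float64(-0.0012), np.float64(0.0015)]
22 [np.float64(-0.0093), np.float64(-0.0014), np.float64(0.0022)]
16 [np.float64(-0.0111), np.float64(-0.0017), np.float64(0.0028)]
10 [np.float64(-0.0128), np.float64(-0.0019), np.float64(0.0032)]
4 [np.float64(-0.0146), np.float64(-0.0022), np.float64(0.0035)]
-2 [np.float64(-0.0164), np.float64(-0.0025), np.float64(0.0035)]
-8 [np.float64(-0.0182), np.float64(-0.0028), np.float64(0.0033)]
-14 [np.float64(-0.02), np.float64(-0.003), np.float64(0.003)]
-20 [np.float64(-0.0217), np.float64(-0.0033), np.float64(0.0024)]
-26 [np.float64(-0.0234), np.float64(-0.0035), np.float64(0.0017)]
```

```bash
python3 -m handwheel '[{"travel":[0.04,0,-0.015],"delta_rot":[0,0,0]},{"travel":[0.062,0,-0.024],"delta_rot":[0,0,0]},{"travel":[0.074,0.002,-0.041],"delta_rot":[0,0,0]},{"travel":[0.087,0.005,-0.06],"delta_rot":[0,0,0]},{"travel":[0.1,0.008,-0.078],"delta_rot":[0,0,0]},{"travel":[0.112,0.01,-0.095],"delta_rot":[0,0,0]},{"travel":[0.1238,0.0103,-0.111],"delta_rot":[0,0,0]},{"travel":[0.1238,0.0103,-0.1141],"delta_rot":[0,0,0]},{"travel":[0.1238,0.0103,-0.1141],"delta_rot":[0,0,0]},{"travel":[0.1238,0.0103,-0.1141],"delta_rot":[0,0,0]}]' -1 20
python3 tgt.py
python3 -m handwheel '[{"travel":[-0.0047,-0.0007,-0.0006],"delta_rot":[0,0,0]},{"travel":[-0.0061,-0.0009,0.0005],"delta_rot":[0,0,0]},{"travel":[-0.0077,-0.0012,0.0015],"delta_rot":[0,0,0]},{"travel":[-0.0093,-0.0014,0.0022],"delta_rot":[0,0,0]},{"travel":[-0.0093,-0.0014,0.0022],"delta_rot":[0,0,0]}]' -1 20
python3 tgt.py | head -2
python3 -m handwheel '[{"travel":[-0.0018,-0.0003,0.0006],"delta_rot":[0,0,0]},{"travel":[-0.0035,-0.0005,0.001],"delta_rot":[0,0,0]},{"travel":[-0.0053,-0.0008,0.0013],"delta_rot":[0,0,0]},{"travel":[-0.0053,-0.0008,0.0013],"delta_rot":[0,0,0]}]' -1 20
python3 tgt.py | head -2
```

```text
clock: 22.38
ee_pos: [601.8, 25.7, 93.4]
ee_rot: [0.033, 0.883, 0.067, -0.463]
wrist_force: [0.5, 0.4, 0.7]
grip_width: 0.7
[601.8  25.7  93.4] [0.53 0.4  0.73] [ 0.18  0.09 -0.29  2.24 -0.04  0.2  -1.48]
corner off 16.0 z 72.4
travel [-0.0001  0.0002  0.0096] rot [-0.13 -0.32 -0.02]
travel [-0.0001  0.0002 -0.0004] rot [-0.13 -0.32 -0.02]
clock: 22.8
ee_pos: [593.2, 24.1, 96.9]
ee_rot: [0.034, 0.884, 0.067, -0.461]
wrist_force: [6.8, 1.6, -0.1]
grip_width: 0.5
[593.2  24.1  96.9] [ 6.8   1.64 -0.14] [ 0.2   0.07 -0.3   2.26 -0.06  0.2  -1.46]
corner off 7.3 z 75.9
clock: 23.13
ee_pos: [587.0, 23.1, 97.2]
ee_rot: [0.034, 0.883, 0.067, -0.462]
wrist_force: [-0.2, -0.9, 7.8]
grip_width: 0.7
[587.   23.1  97.2] [-0.16 -0.87  7.8 ] [ 0.2   0.06 -0.3   2.27 -0.08  0.21 -1.44]
corner off 1.0 z 76.2
```

Backing off in +x may have dragged the wheel back slightly. This time the rib resisted at 7 N, so I'll lift straight up first and then leave.

```bash
python3 -m handwheel '[{"travel":[0,0,0.005],"delta_rot":[0,0,0]},{"travel":[0,0,0.012],"delta_rot":[0,0,0]},{"travel":[-0.012,-0.002,0.03],"delta_rot":[0,0,0]},{"travel":[-0.03,-0.004,0.056],"delta_rot":[0,0,0]},{"travel":[-0.05,-0.006,0.084],"delta_rot":[0,0,0]},{"travel":[-0.07,-0.007,0.1],"delta_rot":[0,0,0]},{"travel":[-0.1,-0.007,0.11],"delta_rot":[0,0,0]},{"travel":[-0.108,-0.007,0.11],"delta_rot":[0,0,0]},{"travel":[-0.108,-0.007,0.11],"delta_rot":[0,0,0]},{"travel":[-0.108,-0.007,0.11],"delta_rot":[0,0,0]}]' -1 20
cat > m5.py <<'E'
from m3 import *
import sys
w=snapshot("wrist"); pickle.dump(w,open(sys.argv[1],"wb")); s=state(); print(s["ee_pos"],s["wrist_force"].round(2))
A=np.radians(np.arange(-55,60,.5))
def prof(q):
    h=cv2.cvtColor(q["frame"],cv2.COLOR_RGB2HSV); v=0
    for j in(-4,-2,0,2,4):
        P=np.c_[589+19.5*np.sin(A)*np.cos(.15)-j*np.sin(.15),24+19.5*np.sin(A)*np.sin(.15)+j*np.cos(.15),58+19.5*np.cos(A)]
        u=proj(q,P).astype(np.float32); v=v+cv2.remap(h[...,1].astype(np.float32),u[:,0].copy(),u[:,1].copy(),cv2.INTER_LINEAR).ravel()/5
    return v
for n in("w7.pkl","w8a.pkl","w8.pkl",*sys.argv[1:]):
    v=prof(pickle.load(open(n,"rb"))); k=(A>np.radians(-42))&(A<np.radians(10)); c=np.sum((v[k]-v[k].mean())*np.exp(-18j*A[k])); print(n,"rib phase deg (mod 20)",(-np.degrees(np.angle(c))/18%20).round(1),"amp",round(abs(c)/k.sum(),1))
E
python3 m5.py w9.pkl
```

```text
clock: 23.97
ee_pos: [478.5, 16.3, 205.4]
ee_rot: [0.034, 0.883, 0.067, -0.464]
wrist_force: [0.2, 0.3, 0.3]
grip_width: 0.5
[479.04078337  16.38488966 205.86180418] [0.12 0.96 0.64]
w7.pkl rib phase deg (mod 20) 4.6 amp 36.4
w8a.pkl rib phase deg (mod 20) 8.2 amp 34.5
w8.pkl rib phase deg (mod 20) 16.2 amp 30.4
w9.pkl rib phase deg (mod 20) 7.9 amp 38.0
```

The rib phase is back to 8.0°, the same as after the earlier stop contact (8.2°). That fits 1.34 rad of travel from a start of about 0.26 to the 1.6 stop. Final checks on the lid and bystanders.

```bash
python3 - <<'E'
from m3 import *
t0=pickle.load(open("s0.pkl","rb"))["top"]; t=snapshot("top")
for n,(x,y) in dict(pumpkin=(421,216),candle=(264,177),fig=(327,163)).items():
    a=t0["frame"][y-14:y+14,x-14:x+14].astype(np.float32).mean(2);b=t["frame"][y-14:y+14,x-14:x+14].astype(np.float32).mean(2)
    print(n,"diff",np.abs(a-b).mean().round(2),"shift px",np.round(cv2.phaseCorrelate(a,b)[0],2))
m=mask(t,(95,60,60),(115,255,255),(170,190,250,270)); print("lid",fitc(t,m,18,62,(558,296)))
s=state();print(s["qvel"].round(3).max(),s["wrist_force"].round(2),s["clock"])
E
```

```text
pumpkin diff 5.13 shift px [-0.03 -0.06]
candle diff 6.27 shift px [0.07 0.02]
fig diff 6.41 shift px [0.02 0.06]
lid (array([559.7, 291.4,  59.4]), np.float64(0.29))
0.005 [ 0.12 -0.46  0.56] 24.0667
```

```bash
python3 -c "
from bench import *;print(job_done())"
```

```text
the job is handed in; nothing more can be done
None
```

I did the whole job and handed it in at about 24 s of the 64 s allowed; no verdict was reported. I tipped the lid about 15°, drew it out from under the rail, laid it on the mat, and rolled the thumbwheel to its stop as far as I can tell.

**Lid:** From the top camera its centre is about 2 mm from the mat's. From the wrist camera it looked flat and about 4–5 mm off-centre. It was still held at a slant when its back touched the mat, because the wrist neared its joint limits. I then let it pivot flat in a light grip before opening the fingers.

**Bystanders:** The pumpkin, candle and figurine show less than 0.1 pixel of shift in the top view. At the end the robot stood clear of everything. I saw no sign of touching the rail, although contact with it is not measured separately.

**Wheel:** There is no direct reading of its angle, so this is inferred:
- **Force:** The ribs held against 7 to 22 N, far above the roughly 1 N needed to turn the wheel.
- **Rib position:** It came to the same rib phase twice (8.2° and 7.9°). That fits about 1.34 rad of travel from a start near 0.26 to the 1.6 stop.
- **Disagreeing check:** After one repeat stroke the phase read 16.2°, probably because my sideways exit dragged the wheel back. I rolled it again and lifted straight out, and the phase returned to 7.9°.

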